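# Put the calibration weights away in their cases

## Task

The load check is finished: put the four steel calibration weights (the ones with a grip post) back in the round wooden cases, each in its own by size, the smallest weight in the smallest case and so on up to the largest. Set each one down gently, upright and flat on the floor of its pocket, without dropping or knocking over any of them, and leave the two plain steel discs without posts where they lie.

Things in the scene. Friction and masses are not known exactly. Their poses are not given: they have to be found in the camera images.
- weight_small: the smallest of four dark steel calibration weights: a standing disc 24 mm in diameter and 26 mm high with a central upright round grip post on top, 14 mm in diameter and 28 mm tall (overall height 54 mm), about 125 g. Loose, stands upright on the bench. Origin: centre of its underside; z is up along the post. Grip it by the post from above.
- weight_medium: the second smallest of four dark steel calibration weights: a standing disc 34 mm in diameter and 28 mm high with a central upright round grip post on top, 14 mm in diameter and 28 mm tall (overall height 56 mm), about 230 g. Loose, stands upright on the bench. Origin: centre of its underside; z is up along the post. Grip it by the post from above.
- weight_large: the second largest of four dark steel calibration weights: a standing disc 46 mm in diameter and 30 mm high with a central upright round grip post on top, 14 mm in diameter and 28 mm tall (overall height 58 mm), about 420 g. Loose, stands upright on the bench. Origin: centre of its underside; z is up along the post. Grip it by the post from above.
- weight_extra: the largest of four dark steel calibration weights: a standing disc 58 mm in diameter and 32 mm high with a central upright round grip post on top, 14 mm in diameter and 28 mm tall (overall height 60 mm), about 700 g. Loose, stands upright on the bench. Origin: centre of its underside; z is up along the post. Grip it by the post from above.
- case_small: the smallest of four round turned-wood storage cases (brown ring, grey pocket floor), open on top, fixed to the bench: outer diameter 56 mm, height 16 mm, wall 8 mm, round pocket 40 mm wide and 10 mm deep whose floor is 6 mm above the bench. It belongs to the 24 mm weight. Origin: centre of its underside, on the bench; z is up.
- case_medium: the second smallest of four round turned-wood storage cases (brown ring, grey pocket floor), open on top, fixed to the bench: outer diameter 66 mm, height 16 mm, wall 8 mm, round pocket 50 mm wide and 10 mm deep whose floor is 6 mm above the bench. It belongs to the 34 mm weight. Origin: centre of its underside, on the bench; z is up.
- case_large: the second largest of four round turned-wood storage cases (brown ring, grey pocket floor), open on top, fixed to the bench: outer diameter 78 mm, height 16 mm, wall 8 mm, round pocket 62 mm wide and 10 mm deep whose floor is 6 mm above the bench. It belongs to the 46 mm weight. Origin: centre of its underside, on the bench; z is up.
- case_extra: the largest of four round turned-wood storage cases (brown ring, grey pocket floor), open on top, fixed to the bench: outer diameter 90 mm, height 16 mm, wall 8 mm, round pocket 74 mm wide and 10 mm deep whose floor is 6 mm above the bench. It belongs to the 58 mm weight. Origin: centre of its underside, on the bench; z is up.
- block_wide: a plain flat dark steel hardness-reference disc with no grip post, 50 mm in diameter, 14 mm high, 210 g, loose on the bench. Not a weight. Origin: centre of its underside.
- block_narrow: a plain flat dark steel hardness-reference disc with no grip post, 36 mm in diameter, 12 mm high, 95 g, loose on the bench. Not a weight. Origin: centre of its underside.
There are look-alikes about, which are no part of the job. What is shaped like the weight_extra but orange is not meant.

How it is judged:
At the end, for the whole second after the job is handed in: Each weight stands in the case of its own rank in size: its centre within 12 mm of the case's centre, its underside less than 3 mm above the pocket floor, upright within 0.1 rad, at rest and released; both plain discs are within 30 mm of where they started (horizontal distance between weight_small and case_small below 0.012 m and z of weight_small in the frame of case_small below 0.009 m and angle between each of weight_small, weight_medium, weight_large, weight_extra's own z axis and vertical below 0.1 rad and linear speed of each of weight_small, weight_medium, weight_large, weight_extra below 0.02 m/s and contact force between each of weight_small, weight_medium, weight_large, weight_extra and the fingers below 0.05 N and horizontal distance between weight_medium and case_medium below 0.012 m and z of weight_medium in the frame of case_medium below 0.009 m and horizontal distance between weight_large and case_large below 0.012 m and z of weight_large in the frame of case_large below 0.009 m and horizontal distance between weight_extra and case_extra below 0.012 m and z of weight_extra in the frame of case_extra below 0.009 m and distance of each of block_wide, block_narrow from where it was at the start of the episode below 0.03 m); the robot touches nothing.
It fails at once if the smallest weight is dropped or knocked over (free of the fingers and moving faster than 0.6 m/s) (contact force between weight_small and the fingers below 0.05 N and linear speed of weight_small above 0.6 m/s).
It fails at once if the second smallest weight is dropped or knocked over (free of the fingers and moving faster than 0.6 m/s) (contact force between weight_medium and the fingers below 0.05 N and linear speed of weight_medium above 0.6 m/s).
It fails at once if the second largest weight is dropped or knocked over (free of the fingers and moving faster than 0.6 m/s) (contact force between weight_large and the fingers below 0.05 N and linear speed of weight_large above 0.6 m/s).
It fails at once if the largest weight is dropped or knocked over (free of the fingers and moving faster than 0.6 m/s) (contact force between weight_extra and the fingers below 0.05 N and linear speed of weight_extra above 0.6 m/s).
It fails at once if a plain disc is moved by more than 30 mm (distance of any of block_wide, block_narrow from where it was at the start of the episode above 0.03 m).
It also fails if it takes over 102 s, if anything falls off the work surface, if the arm or the gripper's body presses on something with over 40 N, if the wrist force passes 120 N, or if a joint passes its speed limit or range.

## Robot

A 6-joint arm with a two-finger parallel gripper is mounted at the origin on the work surface. World frame = base frame: x ahead of the robot, y to its left, z up, the work surface at z = 0. Lengths are in m, angles in rad, forces in N, time in s.
With the tool pointing down it reaches from about 0.35 to 0.775 m from the base axis. Payload 7.3 kg.
Tool frame: the origin (TCP) lies on the centre line of the jaws, within the pads' length; the fingertips stand 14 mm ahead of it and the grasp point (between the pads) lies 5 mm behind it; z points along the fingers, y is the direction in which the jaws open and shut (so a half turn about z gives the same grasp; the last joint's range is limited). The gripper opens to 92 mm and grips with 3 to 60 N. Pads are 19 mm wide; open, the fingers measure 130 mm over their backs; the gripper's body (75 mm by 190 mm) begins 47 mm behind the grasp point.
Start: joints at [1.128, 0.342, 1.524, -0, 1.275, -0.146], TCP at [0.154, 0.502, 0.208] pointing down, gripper open.
Joint ranges: [-2.53, 2.53], [-0.77, 2.02], [0.04, 2.7], [-1, 4.14], [0.28, 2.66], [-3.11, 3.11]. Speed limits (rad/s): [2.57, 2.57, 3.14, 3.14, 3.14, 3.14].

## Interface

Orientations are given as [roll, pitch, yaw] about the fixed x, y, z axes, in that order (R = Rz(yaw) Ry(pitch) Rx(roll)).
In Python, from cell import telemetry, cams, robot gives the robot as it stands.
- The arm moves only by the tool servo_tool, never from a script. Its argument "targets" is text: rows parted by semicolons, each of 4 numbers parted by spaces: the shift along the tool's x, y, z in mm, then the turn about the tool's z in rad. In form: x y z yaw; .... A call has 1 to 20 rows; each row shifts and turns the pose as measured when the row begins, along the tool's axes as they then stand; what a row does not reach is not made up. A row lasts 1/8 s, in which the tool goes at most 62.5 mm and 10.7 degrees, less where a joint would pass 70% of its speed; a pose out of reach is approached as far as the arm can. A call with a gripper value outside its range is refused whole. "hand" is the opening, from 0 (shut) to 1 (fully open), set as the call begins (left out, the last holds). The fingers move at their own pace and stop on an object; "squeeze" is the grip in N (left out, the last holds). Time passes only in rows, so rows that do not move let the fingers close. It gives the time, the measured TCP pose, the force and the opening at its end, in the units of the state.
- telemetry.observe(): the state, without advancing time (a new reading comes with each control period).
- cams.read_camera(name): name is "scene" or "top" or "wrist"; returns a dict with "color" (384x512x3 uint8, red, green, blue), "K" (3x3 intrinsics, pixels), "R" (3x3) and "t" (3): a world point X has camera coordinates R X + t. Camera axes: x right, y down, z forward; pixel columns grow to the right and rows downward; lengths in m; the calibration is good to about 2 mm. A picture is of the moment at which its call begins. There is no depth.
- robot.hand_in(): hands the job in, once; it reports no verdict.
Trained networks look in a picture, given as the dict that the camera call returned (one of the last four; its "shot" number tells which), for a name from the list of things; names that differ only in an ending like _2 or _b are one class to them, and where a whole thing is asked for, a point or a joint stands for the part that bears it (a point fixed in the world has none). Each returns a list of dicts, best first, with "score" (0 to 1); they miss things now and then, are a little off and sometimes report something else, mostly with a low value. They report only what shows in the picture. A call takes as long as a camera call. They do not tell look-alikes from the thing itself.
- cams.cut_out(picture, query): "region" (384x512 bool, what is visible of it) and "extent" ([centre column, centre row, width, height] in pixels, round what is visible of it).
The state is a dict: "time": time; "qpos": joint angles; "qvel": joint speeds; "joint_efforts": joint torques, N m; "tool_pos": TCP position; "tool_rot": TCP orientation; "contact_force": force on the tool from outside, world axes, zero at the start; "torque": the same for the moment, N m; "opening": finger opening in m.
Only numpy, scipy, OpenCV 4.12 (cv2) and the standard library are available. Lean on these libraries where they do the work, as an engineer would, in place of code of your own. Each camera call takes 0.05 s, during which the arm holds its last target.

## Working session

There is one attempt and no reset: what is moved stays moved. The work goes in short steps, Python scripts to look and compute and a tool call to move; the robot and the scene stay as the last step left them, time stands still between calls to the robot, and variables do not carry over. Pictures are saved under pics/ and viewed, and the job is handed in when it is done.

Besides the shell and the picture viewer there is one more tool, called after "Emit:" by a JSON object that holds its "name" and its "arguments". servo_tool: Moves the arm, as the interface text tells. Its arguments: {"type":"object","properties":{"targets":{"type":"string"},"hand":{"type":"number"},"squeeze":{"type":"number"}},"required":["targets"]}

```bash
ls; mkdir -p pics; python3 - <<'E'
from cell import telemetry, cams, robot
import cv2
print(telemetry.observe())
for n in ["scene","top","wrist"]:
    p=cams.read_camera(n); cv2.imwrite(f"pics/{n}0.png",p["color"][:,:,::-1]); print(n,p["K"],p["R"],p["t"],p["shot"])
E
```

```text
pics
{'time': 0.0, 'qpos': array([ 1.12800991e+00,  3.42729395e-01,  1.52501654e+00,  2.59010051e-06,
        1.27538618e+00, -1.45974788e-01]), 'qvel': array([-4.35387753e-05,  1.98336262e-03,  9.53528583e-04, -2.23848008e-03,
        9.51230080e-04,  8.36475529e-04]), 'joint_efforts': array([-1.63308538e-03, -4.31245422e+01, -2.44217527e+01,  7.16282590e-02,
        5.59974031e-02, -1.33285494e-04]), 'tool_pos': array([0.15332672, 0.50166064, 0.20774168]), 'tool_rot': array([-3.14006992e+00, -2.26376740e-04,  2.84478009e+00]), 'contact_force': array([-0.81470485, -0.24344097,  0.33286391]), 'torque': array([-0.01397137,  0.01603003,  0.00392123]), 'opening': 0.09167318895084106}
scene [[462.04595636   0.         252.67196729]
 [  0.         462.04595636 189.17611105]
 [  0.           0.           1.        ]] [[-0.44735415  0.89425432  0.01354571]
 [ 0.58179044  0.30247927 -0.75500078]
 [-0.67926    -0.32987196 -0.65558397]] [ 0.20832964 -0.24594883  1.48784972] 1
top [[479.48085641   0.         257.25944244]
 [  0.         479.48085641 194.9963581 ]
 [  0.           0.           1.        ]] [[ 0.02858297 -0.99959022 -0.00154933]
 [-0.98169404 -0.02777918 -0.18842804]
 [ 0.18830778  0.0069068  -0.98208578]] [0.00169436 0.45534863 1.15754164] 2
wrist [[288.67430634   0.         254.86315758]
 [  0.         288.67430634 194.36989331]
 [  0.           0.           1.        ]] [[ 0.29271158  0.95619744 -0.00252504]
 [ 0.92664704 -0.28301217  0.2474457 ]
 [ 0.23589233 -0.07477004 -0.96889847]] [-0.52275606 -0.03162673  0.39066571] 3
```

View pics/scene0.png

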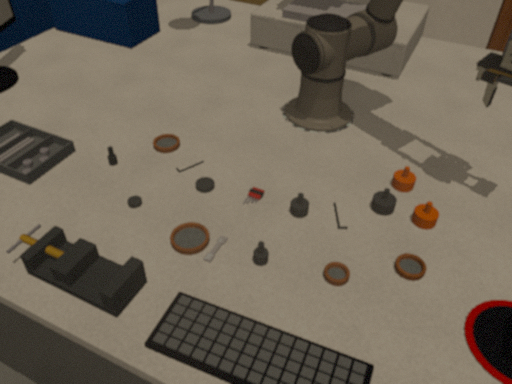

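View pics/top0.png

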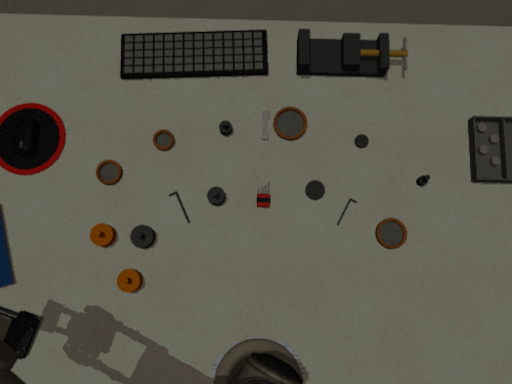

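View pics/wrist0.png

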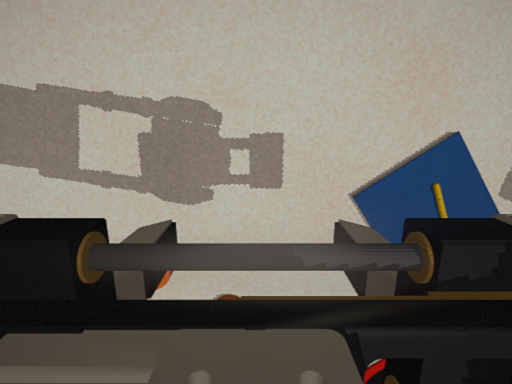

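The top view shows the grip-post weights at about (143,237) extra, (216,196) large, (226,128) medium and (423,181) small. The cases are at (290,124), (391,233), (109,172) and (164,140). The plain discs are at (315,190) and (362,141), and the orange look-alikes are at (102,235) and (130,281). Next I'll measure them.

```bash
cat > h.py <<'E'
from cell import telemetry, cams, robot
import cv2, numpy as np
def proj(p,X):
    c=p["R"]@np.asarray(X)+p["t"]; q=p["K"]@c; return q[:2]/q[2]
def back(p,u,v,z):
    d=p["R"].T@np.linalg.inv(p["K"])@np.array([u,v,1.]); o=-p["R"].T@p["t"]
    return o+d*(z-o[2])/d[2]
H=dict(weight_small=.013,weight_medium=.014,weight_large=.015,weight_extra=.016,block_wide=.014,block_narrow=.012,case_small=.016,case_medium=.016,case_large=.016,case_extra=.016)
E
python3 - <<'E'
from h import *
for n in ["top","scene"]:
    p=cams.read_camera(n)
    for k in H:
        r=cams.cut_out(p,k)
        for d in r[:3]:
            m=d["region"]; ys,xs=np.nonzero(m)
            X=back(p,d["extent"][0],d["extent"][1],H[k])
            print(n,k,round(d["score"],2),np.round(d["extent"],1),m.sum(),np.round(X,3))
E
python3 - <<'E'
import cv2
a=cv2.imread('pics/top0.png')
c=a[90:310,80:440]; cv2.imwrite('pics/topcrop.png',cv2.resize(c,None,fx=2.2,fy=2.2,interpolation=cv2.INTER_CUBIC))
E
```

```text
top weight_medium 0.45 [226.6 130.1  15.9  13.1] 164 [0.633 0.101 0.014]
top weight_large 0.49 [216.8 196.   18.6  24.2] 288 [0.455 0.118 0.015]
top weight_extra 0.74 [129.2 281.   23.7  22.8] 498 [0.234 0.326 0.016]
top weight_extra 0.74 [102.7 235.3  25.   23.6] 501 [0.346 0.402 0.016]
top weight_extra 0.61 [143.3 234.8  26.2  18.8] 465 [0.35  0.299 0.016]
top block_wide 0.65 [314.5 191.4  18.3  19.6] 267 [ 0.474 -0.132  0.014]
top block_narrow 0.45 [364.2 142.2  14.4  17.6] 144 [ 0.61  -0.262  0.012]
top case_small 0.81 [164.2 139.3  18.5  23.2] 361 [0.602 0.263 0.016]
top case_medium 0.94 [106.4 171.1  25.6  23.4] 491 [0.512 0.407 0.016]
top case_medium 0.37 [313.8 191.2  18.1  20. ] 310 [ 0.474 -0.13   0.016]
top case_large 0.95 [389.5 234.2  33.8  32.1] 800 [ 0.369 -0.321  0.016]
top case_large 0.46 [217.7 198.1  19.4  22.6] 260 [0.449 0.116 0.016]
top case_extra 0.9 [289.9 122.8  31.4  34.2] 883 [ 0.657 -0.066  0.016]
scene weight_small 0.67 [111.2 156.9   9.9  23.7] 138 [ 0.504 -0.418  0.013]
scene weight_medium 0.56 [260.2 255.4  12.3  26.6] 289 [0.636 0.104 0.014]
scene wei
[... 186 characters left out ...]
 22.1] 449 [0.23  0.324 0.016]
scene weight_extra 0.78 [423.6 214.9  25.5  27.8] 586 [0.343 0.399 0.016]
scene weight_extra 0.68 [382.9 202.5  26.1  23. ] 555 [0.344 0.3   0.016]
scene block_wide 0.78 [206.  182.6  22.2  16.1] 271 [ 0.479 -0.129  0.014]
scene block_narrow 0.49 [134.4 201.8  11.2  15.7] 164 [ 0.621 -0.249  0.012]
scene block_narrow 0.45 [258.9 253.8  17.9  31. ] 340 [0.632 0.098 0.012]
scene case_small 0.89 [335.6 275.4  25.5  29.6] 545 [0.615 0.269 0.016]
scene case_medium 0.67 [410.1 265.6  31.9  28.6] 690 [0.516 0.404 0.016]
scene case_large 0.89 [166.8 144.4  24.3  19.2] 418 [ 0.387 -0.314  0.016]
scene case_extra 0.95 [189.7 239.3  40.6  29.7] 1041 [ 0.668 -0.058  0.016]
```

View pics/topcrop.png

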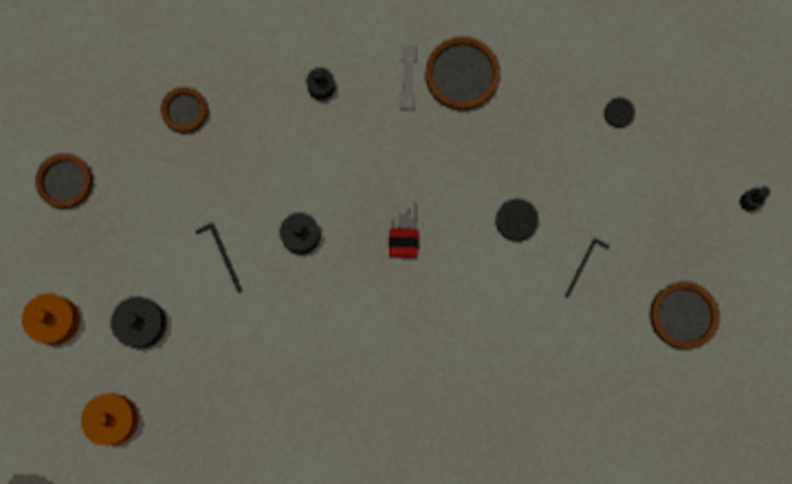

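```bash
cat > fit.py <<'E'
from h import *
from scipy.optimize import minimize
S=4
def cyl(d,z0,z1):
    a=np.linspace(0,2*np.pi,60,endpoint=False)
    return [np.c_[d/2*np.cos(a),d/2*np.sin(a),np.full(60,z)] for z in (z0,z1)]
MOD={k:[cyl(d,0,h),cyl(14,h,h+28)] for k,d,h in [("weight_small",24,26),("weight_medium",34,28),("weight_large",46,30),("weight_extra",58,32)]}
MOD.update(block_wide=[cyl(50,0,14)],block_narrow=[cyl(36,0,12)])
MOD.update({k:[cyl(d,0,16)] for k,d in [("case_small",56),("case_medium",66),("case_large",78),("case_extra",90)]})
def sil(p,k,x,y,z,x0,y0,w,h):
    im=np.zeros((h*S,w*S),np.uint8)
    for c in MOD[k]:
        P=np.vstack(c)/1000+[x,y,z]
        q=(p["R"]@P.T).T+p["t"]; q=(p["K"]@q.T).T; q=q[:,:2]/q[:,2:]
        q=((q-[x0,y0]+0.5)*S-0.5)
        hull=cv2.convexHull(q.astype(np.float32))
        cv2.fillConvexPoly(im,np.round(hull*16).astype(np.int32),255,cv2.LINE_AA,4)
    return cv2.resize(im,(w,h),interpolation=cv2.INTER_AREA)/255.
def fit(p,k,x,y,z=0.0,pad=14):
    u,v=proj(p,[x,y,.02]); w=70;h=70;x0,y0=int(u)-35,int(v)-35
    x0=max(0,min(512-w,x0));y0=max(0,min(384-h,y0))
    img=p["color"][y0:y0+h,x0:x0+w].astype(float)
    g=img.mean(2); bg=np.median(img.reshape(-1,3),0)
    def cost(q):
        m=sil(p,k,q[0],q[1],z,x0,y0,w,h)
        # piecewise fit: darkness / orangeness map explained by silhouette
        return ((m-T)**2).sum()
    if k.startswith("case"):
        o=img[...,0]-img[...,2]; o-=np.median(o); T=np.clip(o/np.percentile(o,97),0,1)
        # fill the hole
        b=(T>0.5).astype(np.uint8); cs,_=cv2.findContours(b,cv2.RETR_EXTERNAL,cv2.CHAIN_APPROX_NONE)
        c=max(cs,key=cv2.contourArea); f=np.zeros_like(b); cv2.drawContours(f,[c],-1,1,-1); f=cv2.erode(f,np.ones((3,3)))
        T=np.maximum(T,f)
        n=cv2.dilate(f,np.ones((7,7))); T=T*n
    else:
        bgv=np.median(g); lo=np.percentile(g,1); T=np.clip((bgv*0.72-g)/(bgv*0.72-bgv*0.5),0,1)
    best=None
    for dx in np.linspace(-.02,.02,9):
        for dy in np.linspace(-.02,.02,9):
            c=cost([x+dx,y+dy])
            if best is None or c<best[0]: best=(c,x+dx,y+dy)
    r=minimize(cost,best[1:],method="Nelder-Mead",options=dict(initial_simplex=np.array(best[1:])+np.array([[0,0],[.003,0],[0,.003]]),xatol=1e-4,fatol=1e-3))
    m=sil(p,k,r.x[0],r.x[1],z,x0,y0,w,h)
    return r.x,r.fun/m.sum(),(x0,y0,T,m,img)
E
cat > g.py <<'E'
G=dict(weight_small=(.504,-.418),weight_medium=(.635,.102),weight_large=(.45,.118),weight_extra=(.347,.30),block_wide=(.476,-.13),block_narrow=(.615,-.255),case_small=(.609,.266),case_medium=(.514,.405),case_large=(.378,-.318),case_extra=(.662,-.062))
E
python3 - <<'E'
from fit import *; from g import G
rows=[]
for n in ["top","scene"]:
    p=cams.read_camera(n); r=[]
    for k in G:
        x,c,(x0,y0,T,m,img)=fit(p,k,*G[k]); print(n,k,np.round(x,4),round(c,3))
        r.append(np.vstack([img[...,::-1]*1.6,np.dstack([T*255,m*255,0*m])]))
    rows.append(np.hstack(r))
cv2.imwrite("pics/fit.png",cv2.resize(np.clip(np.vstack(rows),0,255).astype(np.uint8),(800,320)))
E
```

```text
top weight_small [ 0.5107 -0.4082] 0.069
top weight_medium [0.6374 0.1031] 0.031
top weight_large [0.4545 0.1196] 0.173
top weight_extra [0.3456 0.2993] 0.303
top block_wide [ 0.48  -0.133] 0.155
top block_narrow [ 0.6157 -0.2554] 0.065
top case_small [0.6046 0.2681] 0.061
top case_medium [0.5126 0.4039] 0.072
top case_large [ 0.374  -0.3278] 0.047
top case_extra [ 0.6603 -0.0661] 0.046
scene weight_small [ 0.5108 -0.4078] 0.161
scene weight_medium [0.6373 0.1036] 0.125
scene weight_large [0.4544 0.1202] 0.117
scene weight_extra [0.3438 0.2997] 0.715
scene block_wide [ 0.4786 -0.1328] 0.279
scene block_narrow [ 0.6149 -0.2548] 0.292
scene case_small [0.6006 0.2671] 0.12
scene case_medium [0.5084 0.4042] 0.119
scene case_large [ 0.3691 -0.3292] 0.075
scene case_extra [ 0.6555 -0.0676] 0.086
```

View pics/fit.png

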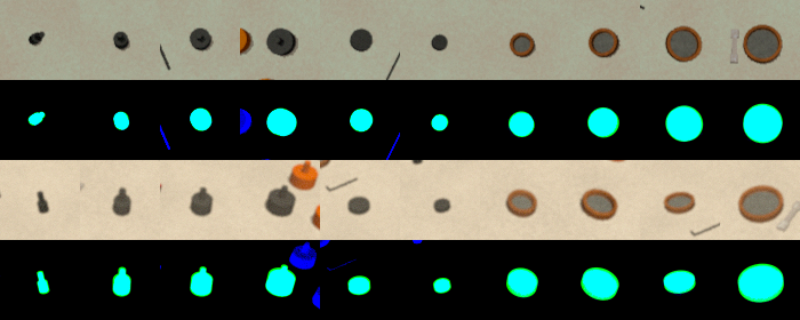

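Both cameras agree within about 2 mm for every weight and disc. For the cases I'll trust the top view, because the scene view loses the shaded near wall of the ring. The crop shows the dark weight_extra at (143,237), with orange look-alikes on either side. First I'll turn the jaws to line up with world y.

Emit:
{"name": "servo_tool", "arguments": {"targets": "0 0 0 -0.1; 0 0 0 -0.1; 0 0 0 -0.097; 0 0 0 0", "hand": 0.45, "squeeze": 50}}

```text
time: 1.85
tool_pos: [0.1535, 0.5021, 0.2084]
tool_rot: [3.141, 0.0, -3.133]
contact_force: [-0.7, 0.4, -0.1]
opening: 0.0562
```

Emit:
{"name": "servo_tool", "arguments": {"targets": "-24 -25 0 0; -24 -25 0 0; -24 -25 0 0; -24 -25 8 0; -24 -25 8 0; -24 -25 8 0; -24 -25 8 0; -24 -28 8 0; 0 0 0 0; 0 0 0 0"}}

```text
time: 3.1
tool_pos: [0.3517, 0.2944, 0.168]
tool_rot: [3.138, 0.002, 3.128]
contact_force: [0.1, 0.0, 0.3]
opening: 0.0411
```

```bash
cat > d.py <<'E'
from h import *
def go(x,y,z,yaw=np.pi):
    s=telemetry.observe(); P=np.array(s["tool_pos"]); r=s["tool_rot"]
    from scipy.spatial.transform import Rotation as Ro
    R=Ro.from_euler("xyz",r).as_matrix()
    d=R.T@(np.array([x,y,z])-P)*1000
    dy=-((yaw-r[2]+np.pi)%(2*np.pi)-np.pi)
    print("t",round(s["time"],2),"P",np.round(P,4),"rot",np.round(r,3),"shift",np.round(d,1),"turn",round(dy,3),"F",np.round(s["contact_force"],1),"op",round(s["opening"],4))
E
python3 -c "
from d import *
go(.345,.2995,.05)"
```

```text
t 3.1 P [0.3517 0.2944 0.168 ] rot [3.138e+00 2.000e-03 3.128e+00] shift [  7.    4.6 118. ] turn -0.013 F [0.1 0.  0.3] op 0.0411
```

Emit:
{"name": "servo_tool", "arguments": {"targets": "7 5 0 -0.013; 0 0 0 0; 0 0 20 0; 0 0 20 0; 0 0 10 0; 0 0 0 0; 0 0 0 0"}}

```text
time: 3.98
tool_pos: [0.3426, 0.3043, 0.1189]
tool_rot: [3.135, 0.006, -3.135]
contact_force: [-0.4, 0.3, 0.1]
opening: 0.0414
```

```bash
python3 -c "
from d import *
go(.345,.2995,.05)
p=cams.read_camera('wrist'); cv2.imwrite('pics/w1.png',p['color'][:,:,::-1])"
```

```text
t 3.98 P [0.3426 0.3043 0.1189] rot [ 3.135  0.006 -3.135] shift [-2.  -5.2 68.8] turn 0.007 F [-0.4  0.3  0.1] op 0.0414
```

View pics/w1.png

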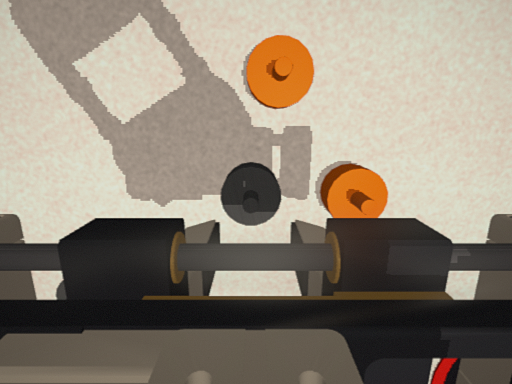

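The wrist view shows the dark weight below the fingers at (250,193), with the orange ones clear of them at (280,70) and (352,193).

Emit:
{"name": "servo_tool", "arguments": {"targets": "-2 -5 0 0.007; 0 0 0 0; 0 0 20 0; 0 0 0 0; 0 0 0 0"}}

```text
time: 4.65
tool_pos: [0.3464, 0.2995, 0.1007]
tool_rot: [3.133, 0.01, 3.14]
contact_force: [0.2, 0.2, 0.8]
opening: 0.0414
```

```bash
python3 -c "
from d import *
go(.345,.2995,.05)"
```

```text
t 4.65 P [0.3464 0.2995 0.1007] rot [3.133 0.01  3.14 ] shift [ 1.9 -0.4 50.7] turn -0.002 F [0.2 0.2 0.8] op 0.0414
```

Emit:
{"name": "servo_tool", "arguments": {"targets": "2 0 25 0; 0 0 20 0; 0 0 6 0"}}

```text
time: 5.03
tool_pos: [0.3469, 0.3011, 0.0512]
tool_rot: [3.13, 0.014, 3.14]
contact_force: [0.2, 0.0, 0.3]
opening: 0.0417
```

```bash
python3 -c "
from d import *
go(.345,.2995,.05); print(telemetry.observe()['qpos'],telemetry.observe()['joint_efforts'])"
```

```text
t 5.03 P [0.3469 0.3011 0.0512] rot [3.13  0.014 3.14 ] shift [ 1.9 -1.7  1.2] turn -0.002 F [0.2 0.  0.3] op 0.0417
[ 0.54621507  0.42008055  1.92032302  0.00307943  0.78294347 -1.02484515] [-3.45540466e-02 -3.92761481e+01 -1.66215885e+01  1.34711110e-02
 -1.84721971e-02  8.36581767e-04]
```

Emit:
{"name": "servo_tool", "arguments": {"targets": "1 0 1 0; 0 0 0 0; 0 0 0 0; 0 0 0 0; 0 0 0 0", "hand": 0, "squeeze": 50}}

```text
time: 5.65
tool_pos: [0.3472, 0.302, 0.0525]
tool_rot: [3.128, 0.018, 3.14]
contact_force: [0.7, -0.3, 0.2]
opening: 0.0005
```

```bash
python3 -c "
from d import *
go(.660,-.0665,.15); print(telemetry.observe()['qpos'])"
```

```text
t 5.65 P [0.3472 0.302  0.0525] rot [3.128 0.018 3.14 ] shift [-315.2 -366.6  -96.9] turn -0.002 F [ 0.7 -0.3  0.2] op 0.0005
[ 0.54753389  0.41728126  1.92046145  0.00306595  0.78176877 -1.02355271]
```

```bash
python3 -c "
from d import *
for n in ['scene','wrist','top']:
    p=cams.read_camera(n); cv2.imwrite('pics/%s2.png'%n,p['color'][:,:,::-1])
    print(n,proj(p,telemetry.observe()['tool_pos']),proj(p,[.345,.2995,.06]))
    if n=='scene':
        c=p['color'][120:270,330:480,::-1]; cv2.imwrite('pics/s2c.png',cv2.resize(c,None,fx=4,fy=4))
"
```

```text
scene [386.48625565 192.3861871 ] [386.32399275 189.20153153]
wrist [256.90287225 225.40281186] [253.19192923 226.74482765]
top [138.66960825 234.37849356] [138.82813121 234.91238779]
```

View pics/s2c.png

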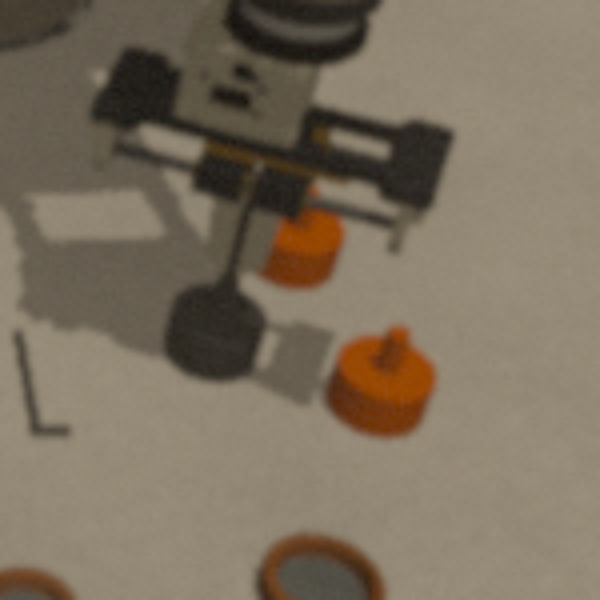

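View pics/wrist2.png

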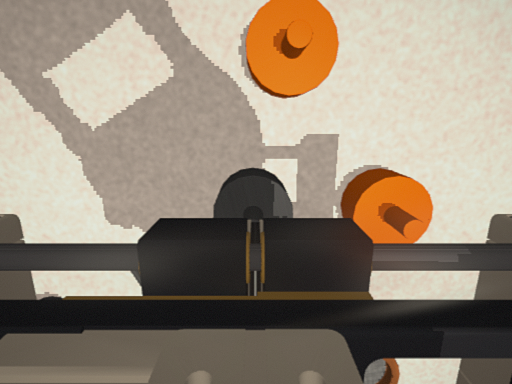

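View pics/top2.png

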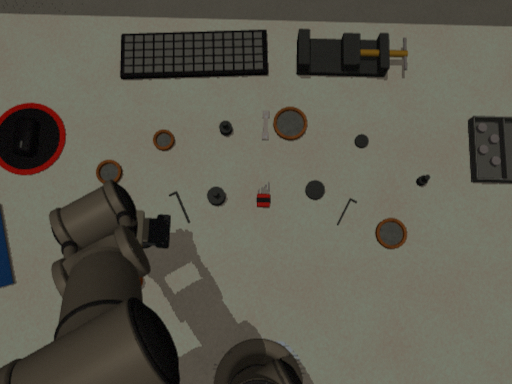

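```bash
python3 -c "
from fit import *
p=cams.read_camera('wrist')
s=telemetry.observe(); P=s['tool_pos']
from scipy.spatial.transform import Rotation as Ro
R=Ro.from_euler('xyz',s['tool_rot']).as_matrix()
for o in [(0,0,0),(0,0,.014),(.0095,0,.014),(-.0095,0,.014),(0,0,-.02)]: print(o,proj(p,P+R@np.array(o)))
print('campos',-p['R'].T@p['t'], R.T@(-p['R'].T@p['t']-P))
im=p['color'][:,:,::-1].copy()
im=cv2.convertScaleAbs(im,alpha=1.5)
big=cv2.resize(im[130:330,150:360],None,fx=3.8,fy=3)
x0,y0=150,130
f=lambda X:tuple(int(v) for v in ((proj(p,X)-[x0,y0])*[3.8,3]))
for d,z,c in [(58,.032,(0,255,0)),(14,.032,(255,255,0)),(14,.06,(0,0,255))]:
  for a in np.linspace(0,2*np.pi,60): cv2.circle(big,f([.345+d/2000*np.cos(a),.2995+d/2000*np.sin(a),z]),1,c,-1)
cv2.circle(big,f(P),3,(255,0,255),-1); cv2.circle(big,f(P+R@[0,0,.014]),3,(0,255,255),-1)
cv2.imwrite('pics/w2c.png',big)
"
```

```text
(0, 0, 0) [256.92050539 225.44379693]
(0, 0, 0.014) [256.80710793 218.39592085]
(0.0095, 0, 0.014) [256.82641557 205.34682082]
(-0.0095, 0, 0.014) [256.78824512 231.14438887]
(0, 0, -0.02) [257.1141343 237.478217 ]
campos [0.27782761 0.29861691 0.2283035 ] [ 0.06614365 -0.00110205 -0.17723561]
```

View pics/w2c.png

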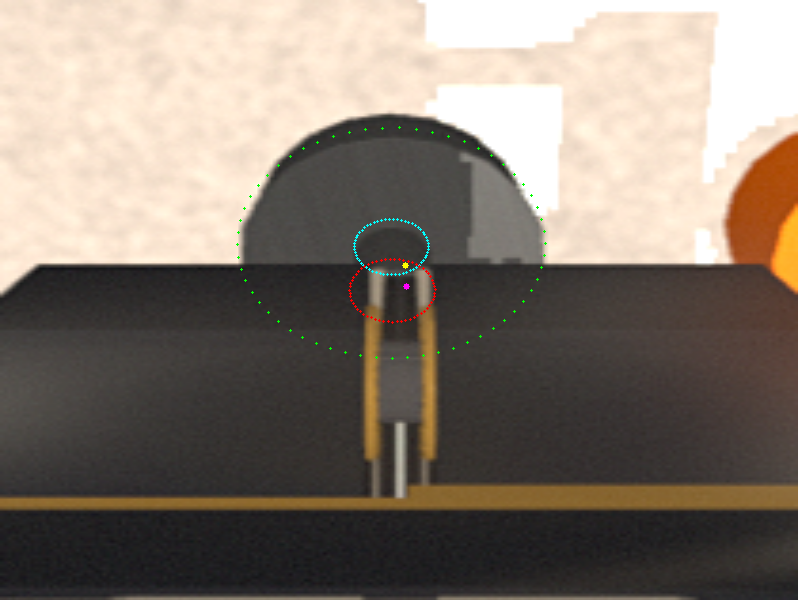

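Emit:
{"name": "servo_tool", "arguments": {"targets": "0 0 -5 0; 0 0 -5 0"}}

```text
time: 6.1
tool_pos: [0.3466, 0.3016, 0.0625]
tool_rot: [3.129, 0.017, 3.14]
contact_force: [0.4, -0.9, -0.2]
opening: 0.0004
```

```bash
python3 -c "
from d import *
go(.660,-.0665,.15); print(telemetry.observe()['qpos'])
p=cams.read_camera('wrist');cv2.imwrite('pics/w3c.png',cv2.resize(p['color'][130:330,150:360,::-1],None,fx=3.8,fy=3))
p=cams.read_camera('scene');c=p['color'][120:270,330:480,::-1]; cv2.imwrite('pics/s3c.png',cv2.resize(c,None,fx=4,fy=4))
"
```

```text
t 6.1 P [0.3466 0.3016 0.0625] rot [3.129 0.017 3.14 ] shift [-315.5 -366.5  -86.9] turn -0.002 F [ 0.4 -0.9 -0.2] op 0.0004
[ 0.5474302   0.39990651  1.91099425  0.002974    0.80997183 -1.02355841]
```

View pics/w3c.png

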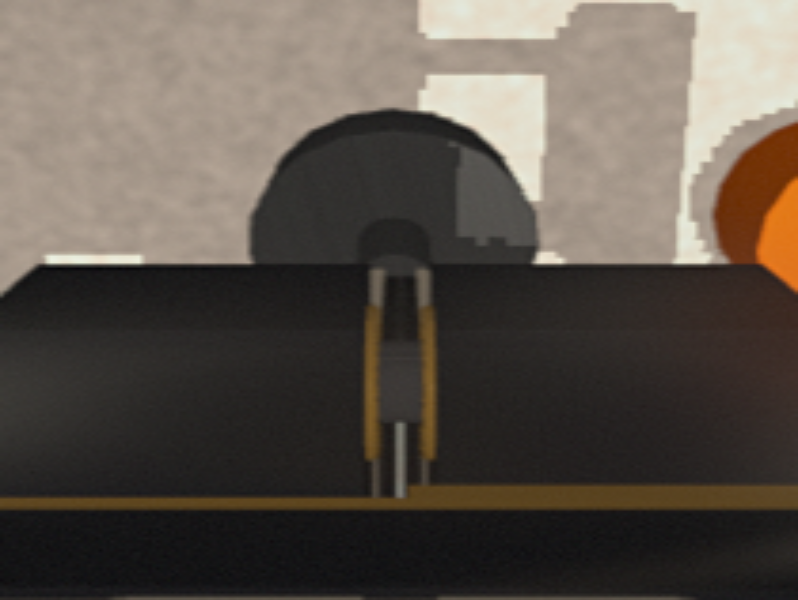

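View pics/s3c.png

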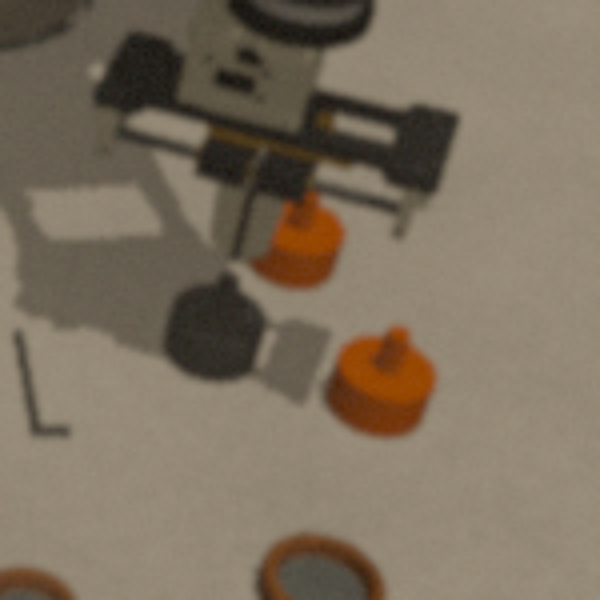

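```bash
python3 -c "
from d import *
P=telemetry.observe()['tool_pos']
p=cams.read_camera('scene')
c=cv2.convertScaleAbs(cv2.resize(p['color'][140:220,345:445,::-1],None,fx=7,fy=7,interpolation=cv2.INTER_CUBIC),alpha=1.6)
for o,col in [(0,(0,0,255)),(-.014,(0,255,0)),(.005,(255,0,0)),(.052,(255,0,255)),(.02,(255,255,0))]:
  u=(proj(p,P+[0,0,o])-[345,140]+.5)*7; print(o,u); cv2.circle(c,tuple(int(v) for v in u),3,col,-1)
for x,y,z,col in [(.345,.2995,.06,(0,255,255)),(.345,.2995,.032,(0,128,255))]:
  u=(proj(p,[x,y,z])-[345,140]+.5)*7; cv2.circle(c,tuple(int(v) for v in u),3,col,-1)
cv2.imwrite('pics/s4c.png',c)
"
```

```text
0 [299.82393037 347.07690483]
-0.014 [291.55590297 377.59073723]
0.005 [302.80998996 336.05660731]
0.052 [331.76717184 229.18775553]
0.02 [311.87511497 302.60102087]
```

View pics/s4c.png

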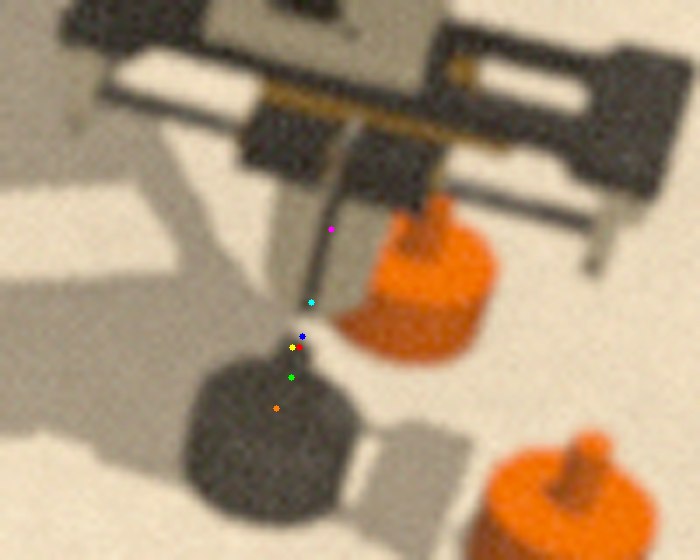

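The fingers closed above the post. In the scene view the tip is at crop (305,320), about 12 mm above the reported TCP rather than 14 mm below it. The gripper therefore sits roughly 25 mm higher than the numbers say. I'll reopen, go lower and check again with the cameras.

Emit:
{"name": "servo_tool", "arguments": {"targets": "2 -2 0 0; 0 0 0 0; 0 0 0 0; 0 0 10 0; 0 0 13 0", "hand": 0.4}}

```text
time: 6.88
tool_pos: [0.3454, 0.3001, 0.0387]
tool_rot: [3.128, 0.018, 3.14]
contact_force: [-0.2, 0.8, -0.4]
opening: 0.0366
```

```bash
cat > look.py <<'E'
from d import *
import sys
n=sys.argv[1]; X=np.array([float(v) for v in sys.argv[2:5]]); 
p=cams.read_camera('scene')
u=proj(p,X); x0=int(np.clip(u[0]-45,0,412)); y0=int(np.clip(u[1]-45,0,294))
c=cv2.convertScaleAbs(cv2.resize(p['color'][y0:y0+90,x0:x0+100,::-1],None,fx=6,fy=6,interpolation=cv2.INTER_CUBIC),alpha=1.6)
P=telemetry.observe()['tool_pos']
for Y,col in [(P+[0,0,.012],(255,255,0)),(P,(0,0,255)),(X,(0,255,255))]:
  v=(proj(p,Y)-[x0,y0]+.5)*6; cv2.circle(c,tuple(int(a) for a in v),3,col,-1)
cv2.imwrite('pics/%s.png'%n,c)
p=cams.read_camera('wrist'); cv2.imwrite('pics/%sw.png'%n,p['color'][:,:,::-1])
go(*X)
E
python3 look.py a1 .345 .2995 .06
```

```text
t 6.97 P [0.3443 0.2994 0.0377] rot [3.13  0.015 3.14 ] shift [ -1.    0.3 -22.3] turn -0.002 F [ 0.1 -0.1  0.8] op 0.0367
```

View pics/a1.png

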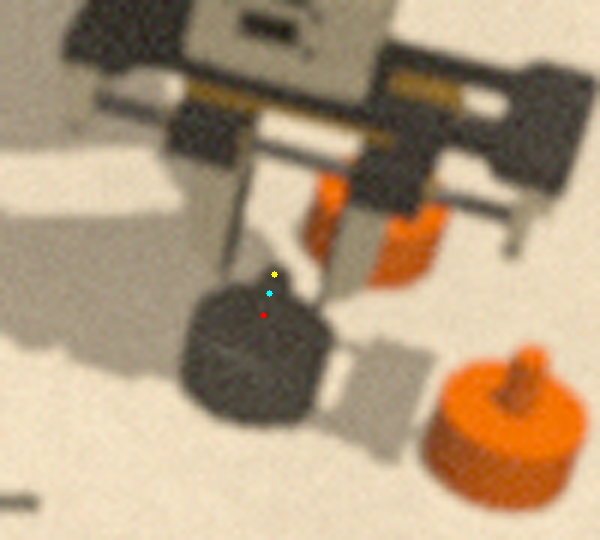

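View pics/a1w.png

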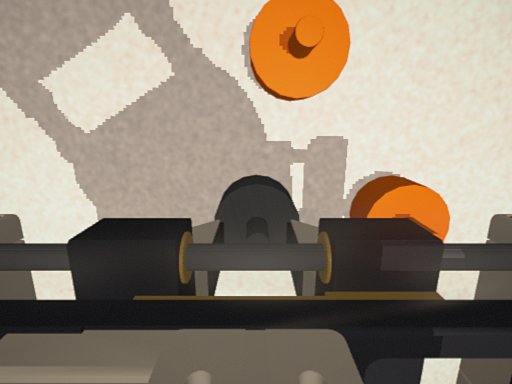

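The jaws now straddle the post, with tips at about (228,280) and (325,300) and the post top at (274,275). The tips are at about z 0.05, so I'll go 13 mm lower and then close.

Emit:
{"name": "servo_tool", "arguments": {"targets": "-1 0 8 0; 0 0 6 0; 0 0 0 0"}}

```text
time: 7.35
tool_pos: [0.3455, 0.2995, 0.0222]
tool_rot: [3.13, 0.015, 3.14]
contact_force: [0.9, 0.3, 0.0]
opening: 0.0367
```

Emit:
{"name": "servo_tool", "arguments": {"targets": "0 0 0 0; 0 0 0 0; 0 0 0 0; 0 0 0 0", "hand": 0, "squeeze": 50}}

```text
time: 7.85
tool_pos: [0.346, 0.3001, 0.0227]
tool_rot: [3.129, 0.016, 3.139]
contact_force: [1.2, 0.8, -4.3]
opening: 0.0121
```

```bash
python3 look.py a2 .345 .2995 .06
```

```text
t 7.95 P [0.346  0.3001 0.0227] rot [3.129 0.016 3.139] shift [  0.4  -0.1 -37.3] turn -0.002 F [-0.   0.5 -2.6] op 0.012
```

View pics/a2.png

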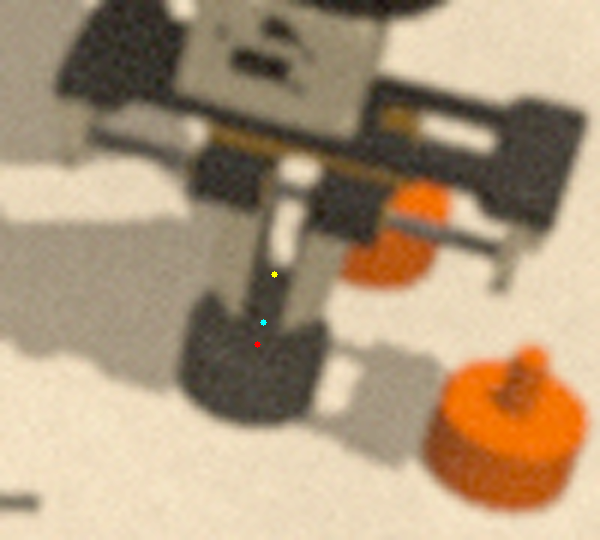

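The post is gripped: opening 12 mm, and the wrist feels the load. Lifting and carrying next.

Emit:
{"name": "servo_tool", "arguments": {"targets": "0 0 -8 0; 0 0 -20 0; 0 0 -30 0; -5 -6 -25 0; -15 -17 -10 0; -25 -29 0 0; -30 -35 0 0; -30 -35 0 0; -30 -35 0 0; -30 -35 0 0; -30 -35 0 0; -30 -35 0 0; -30 -35 0 0; -25 -29 0 0; -15 -17 0 0; -5 -6 0 0; 0 0 0 0"}}

```text
time: 10.07
tool_pos: [0.639, -0.0646, 0.1105]
tool_rot: [3.134, -0.016, 3.141]
contact_force: [-0.4, 0.1, -7.6]
opening: 0.0115
```

```bash
python3 look.py a3 .6600 -.0665 .006;  python3 -c "
from d import *
p=cams.read_camera('top'); cv2.imwrite('pics/t3.png',p['color'][:,:,::-1])
go(.66,-.0665,.03)"
```

```text
t 10.18 P [ 0.6388 -0.0639  0.1108] rot [ 3.134 -0.016 -3.141] shift [-22.8  -3.5 104.4] turn 0.0 F [-0.1  1.3 -6.7] op 0.0121
t 10.22 P [ 0.639  -0.0637  0.1111] rot [ 3.134 -0.015 -3.141] shift [-22.3  -3.4  80.7] turn 0.001 F [-1.2  1.3 -6.7] op 0.0122
```

View pics/a3.png

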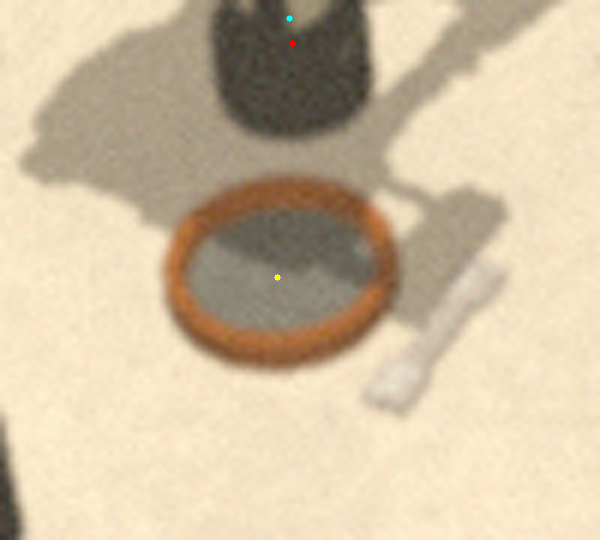

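View pics/a3w.png

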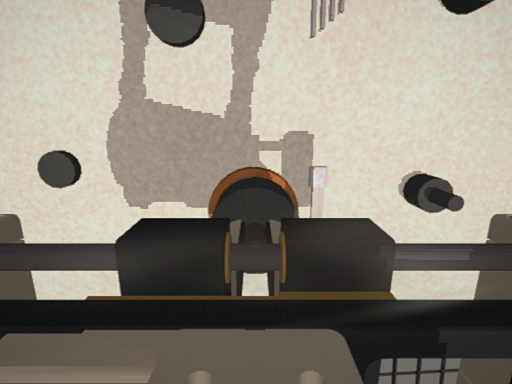

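The weight is held upright over the case, whose pocket centre is at crop (280,275). Now the last shift and descent.

Emit:
{"name": "servo_tool", "arguments": {"targets": "-10 -2 10 0; -10 -1 20 0; -1 0 20 0; 0 0 12 0; 0 0 5 0; 0 0 0 0"}}

```text
time: 10.98
tool_pos: [0.6602, -0.064, 0.0374]
tool_rot: [3.133, -0.017, -3.138]
contact_force: [-0.2, -0.3, -6.6]
opening: 0.0116
```

```bash
python3 look.py a4 .6600 -.0665 .0287
```

```text
t 11.07 P [ 0.6606 -0.0641  0.0384] rot [ 3.133 -0.016 -3.138] shift [ 0.5 -2.5  9.7] turn 0.003 F [-0.3 -0.1 -6.2] op 0.0118
```

View pics/a4.png

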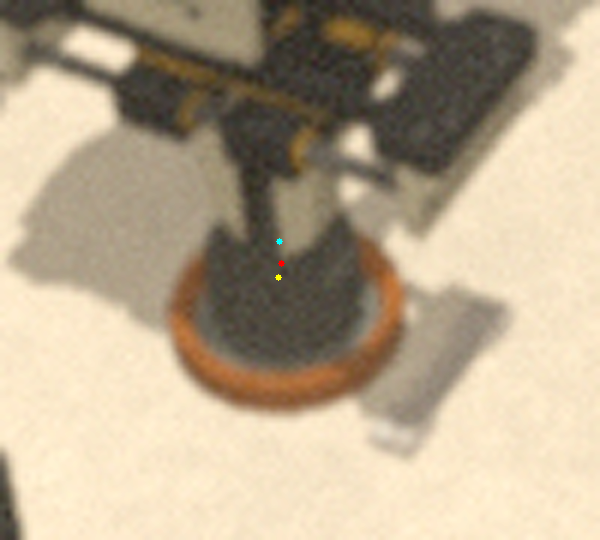

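Emit:
{"name": "servo_tool", "arguments": {"targets": "0 -2 4 0; 0 0 3 0; 0 0 2 0; 0 0 1 0"}}

```text
time: 11.58
tool_pos: [0.6615, -0.0665, 0.0297]
tool_rot: [3.134, -0.012, -3.139]
contact_force: [-0.5, -0.9, -7.6]
opening: 0.0117
```

```bash
python3 look.py a5 .6600 -.0665 .0287
```

```text
t 11.68 P [ 0.6615 -0.0665  0.0296] rot [ 3.134 -0.012 -3.138] shift [1.4 0.  0.9] turn 0.003 F [ 0.4  0.8 -6.3] op 0.0118
```

Emit:
{"name": "servo_tool", "arguments": {"targets": "0 0 1 0; 0 0 1 0; 0 0 0 0"}}

```text
time: 12.05
tool_pos: [0.6617, -0.0665, 0.0294]
tool_rot: [3.134, -0.011, -3.138]
contact_force: [-0.9, -0.3, -6.1]
opening: 0.0118
```

```bash
python3 look.py a6 .6600 -.0665 .0287
```

```text
t 12.15 P [ 0.6616 -0.0665  0.0292] rot [ 3.134 -0.012 -3.138] shift [1.6 0.  0.6] turn 0.003 F [-1.  -0.2 -2.3] op 0.0123
```

View pics/a6.png

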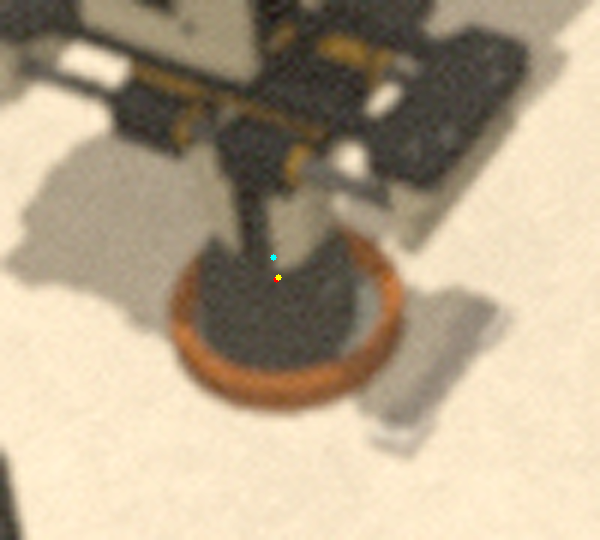

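Emit:
{"name": "servo_tool", "arguments": {"targets": "0 0 2 0; 0 0 1 0"}}

```text
time: 12.4
tool_pos: [0.6615, -0.0665, 0.0292]
tool_rot: [3.135, -0.011, -3.138]
contact_force: [-3.5, 0.3, 2.1]
opening: 0.0118
```

```bash
python3 -c "
from d import *
go(.66,-.0665,.0287)
p=cams.read_camera('wrist')
go(.66,-.0665,.0287)"
```

```text
t 12.4 P [ 0.6615 -0.0665  0.0292] rot [ 3.135 -0.011 -3.138] shift [1.5 0.  0.5] turn 0.003 F [-3.5  0.3  2.1] op 0.0118
t 12.45 P [ 0.6615 -0.0665  0.0291] rot [ 3.135 -0.011 -3.138] shift [1.5 0.  0.4] turn 0.003 F [-5.4  1.   6.8] op 0.0121
```

It has touched down: the vertical force changed from -7 N to positive. Releasing it.

Emit:
{"name": "servo_tool", "arguments": {"targets": "0 0 0 0; 0 0 0 0; 0 0 0 0; 0 0 -10 0; 0 0 -20 0; 0 0 -25 0; 0 0 -20 0", "hand": 0.4}}

```text
time: 13.32
tool_pos: [0.6639, -0.0674, 0.1068]
tool_rot: [3.135, -0.008, -3.138]
contact_force: [0.4, 0.1, -0.9]
opening: 0.0366
```

```bash
python3 look.py a7 .6374 .1033 .05
```

```text
t 13.43 P [ 0.6653 -0.0677  0.1085] rot [ 3.136e+00 -3.000e-03 -3.138e+00] shift [ 27.2 170.8  59.5] turn 0.003 F [0.7 0.4 0.1] op 0.0363
```

View pics/a7w.png

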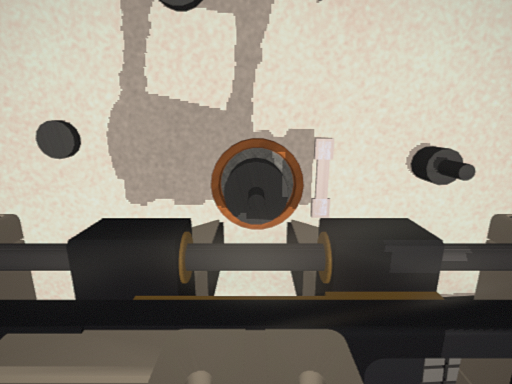

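Emit:
{"name": "servo_tool", "arguments": {"targets": "2 10 0 0.003; 4 20 0 0; 5 30 0 0; 5 30 0 0; 5 30 5 0; 3 27 5 0; 1 15 5 0; 0 4 5 0; 0 0 0 0"}}

```text
time: 14.55
tool_pos: [0.6327, 0.1119, 0.0821]
tool_rot: [3.134, -0.015, -3.138]
contact_force: [0.7, -0.0, -0.3]
opening: 0.0368
```

```bash
python3 look.py b1 .6374 .1033 .056; python3 -c "
from fit import *; from g import G
p=cams.read_camera('top'); cv2.imwrite('pics/tb.png',p['color'][:,:,::-1])
for k,z in [('weight_extra',.006)]:
  print(fit(p,k,.66,-.066,z)[:2])
"
```

```text
t 14.65 P [0.6333 0.1112 0.0828] rot [ 3.134 -0.014 -3.139] shift [-4.5 -8.1 26.7] turn 0.003 F [-0.6 -0.7  0.8] op 0.0366
(array([ 0.66053183, -0.06633526]), np.float64(1.2172950037749521))
```

View pics/b1w.png

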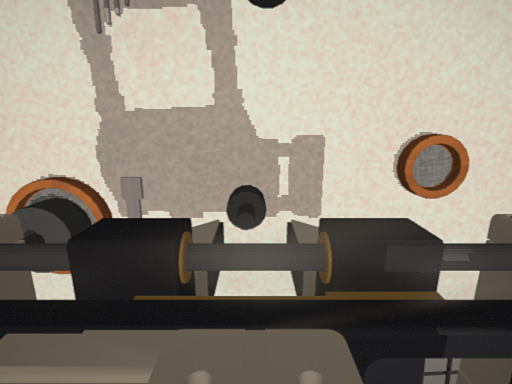

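View pics/tb.png

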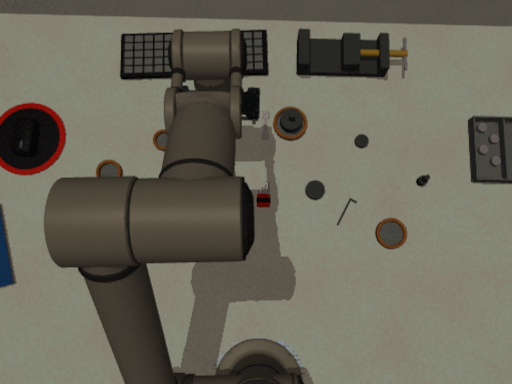

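weight_extra is centred in its case: the fit gives (0.6605,-0.0663) against the case at (0.6603,-0.0661). The medium weight shows below the jaws at wrist (246,207). Aligning over it.

Emit:
{"name": "servo_tool", "arguments": {"targets": "-4 -8 0 0; 0 0 10 0; 0 0 5 0; 0 0 0 0"}}

```text
time: 15.2
tool_pos: [0.638, 0.1003, 0.0669]
tool_rot: [3.134, -0.013, 3.141]
contact_force: [0.5, 0.2, 0.1]
opening: 0.0367
```

```bash
python3 look.py b2 .6374 .1033 .019
```

```text
t 15.3 P [0.6383 0.1005 0.0675] rot [ 3.134 -0.012  3.141] shift [ 0.3  2.4 48.5] turn -0.0 F [-0.4  0.   0.5] op 0.0367
```

View pics/b2.png

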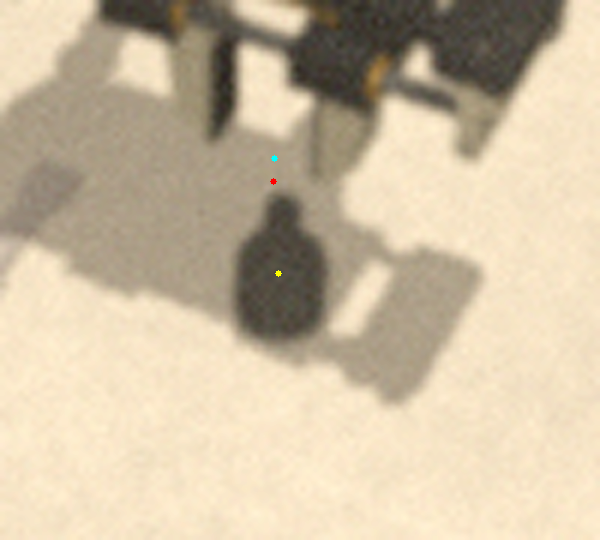

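Emit:
{"name": "servo_tool", "arguments": {"targets": "0 3 15 0; 0 0 18 0; 0 0 10 0; 0 0 4 0; 0 0 0 0"}}

```text
time: 15.92
tool_pos: [0.637, 0.1046, 0.0163]
tool_rot: [3.135, -0.014, -3.141]
contact_force: [-0.1, 0.5, 0.7]
opening: 0.0364
```

```bash
python3 look.py b3 .6374 .1033 .019
```

```text
t 16.02 P [0.6374 0.1046 0.017 ] rot [ 3.134 -0.013 -3.141] shift [ 0.  -1.3 -2.1] turn 0.0 F [-0.6  0.4  0.5] op 0.0366
```

View pics/b3.png

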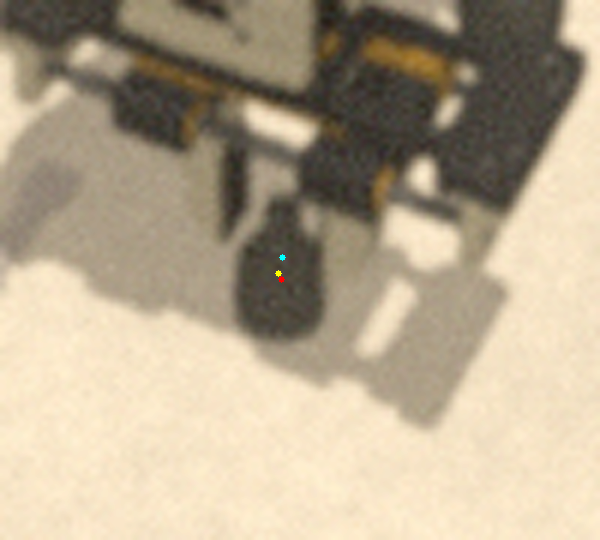

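Good; the jaws straddle the post. Closing.

Emit:
{"name": "servo_tool", "arguments": {"targets": "0 -1 -2 0; 0 0 0 0; 0 0 0 0; 0 0 0 0", "hand": 0}}

```text
time: 16.52
tool_pos: [0.6381, 0.1035, 0.0204]
tool_rot: [3.134, -0.01, -3.141]
contact_force: [1.2, -0.4, -2.2]
opening: 0.012
```

```bash
python3 -c "
from d import *
go(.512,.404,.1)"
```

```text
t 16.52 P [0.6381 0.1035 0.0204] rot [ 3.134 -0.01  -3.141] shift [126.9 301.1 -76.1] turn 0.0 F [ 1.2 -0.4 -2.2] op 0.012
```

Emit:
{"name": "servo_tool", "arguments": {"targets": "0 0 -8 0; 0 0 -20 0; 0 0 -30 0; 3 6 -15 0; 8 17 -5 0; 12 28 0 0; 15 35 0 0; 15 35 0 0; 15 35 0 0; 15 35 0 0; 15 35 0 0; 12 28 0 0; 8 17 0 0; 3 6 0 0; 0 0 0 0"}}

```text
time: 18.4
tool_pos: [0.5005, 0.3957, 0.0973]
tool_rot: [3.138, -0.028, -3.137]
contact_force: [-0.0, -0.1, -1.3]
opening: 0.0118
```

```bash
python3 look.py b4 .512 .404 .0264
```

```text
t 18.5 P [0.5011 0.395  0.0974] rot [ 3.138 -0.028 -3.138] shift [-12.9   8.7  70.7] turn 0.004 F [ 0.6  0.4 -0.5] op 0.0118
```

View pics/b4.png

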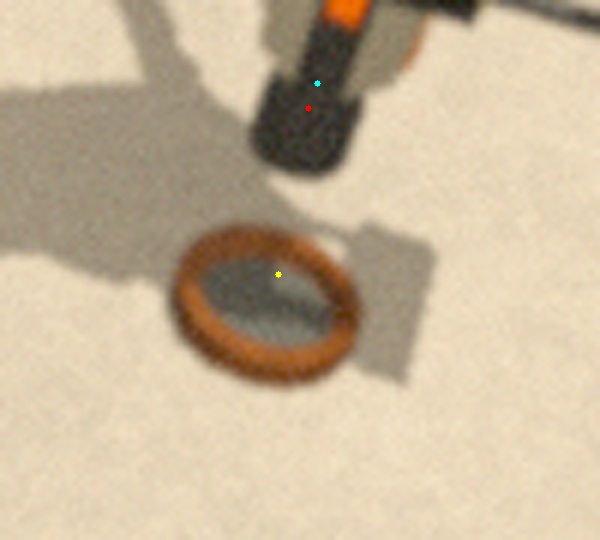

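Emit:
{"name": "servo_tool", "arguments": {"targets": "-6 4 5 0; -6 4 18 0; 0 0 20 0; 0 0 12 0; 0 0 4 0; 0 0 0 0"}}

```text
time: 19.25
tool_pos: [0.5147, 0.4011, 0.0325]
tool_rot: [3.139, -0.029, 3.14]
contact_force: [-0.4, -0.0, -1.3]
opening: 0.0116
```

```bash
python3 look.py b5 .512 .404 .0264
```

```text
t 19.35 P [0.5149 0.4013 0.0333] rot [ 3.138 -0.028  3.14 ] shift [2.8 2.7 7. ] turn -0.001 F [ 0.7 -0.  -2.1] op 0.0117
```

View pics/b5.png

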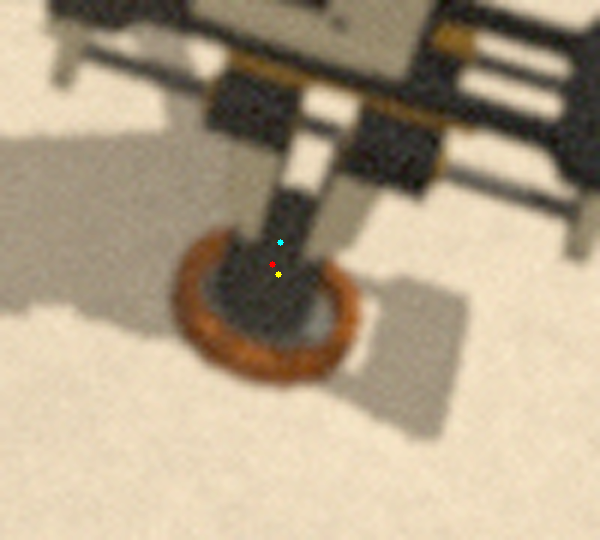

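Emit:
{"name": "servo_tool", "arguments": {"targets": "2 3 3 0; 0 0 3 0; 0 0 2 0; 0 0 2 0"}}

```text
time: 19.85
tool_pos: [0.5135, 0.4057, 0.0262]
tool_rot: [3.136, -0.024, 3.141]
contact_force: [-4.2, -1.9, 15.1]
opening: 0.0118
```

```bash
python3 look.py b6 .512 .404 .0264
```

```text
t 19.95 P [0.5134 0.4057 0.0263] rot [ 3.136 -0.024  3.141] shift [ 1.4 -1.7 -0.1] turn -0.001 F [-3.1 -1.2  7. ] op 0.0118
```

View pics/b6.png

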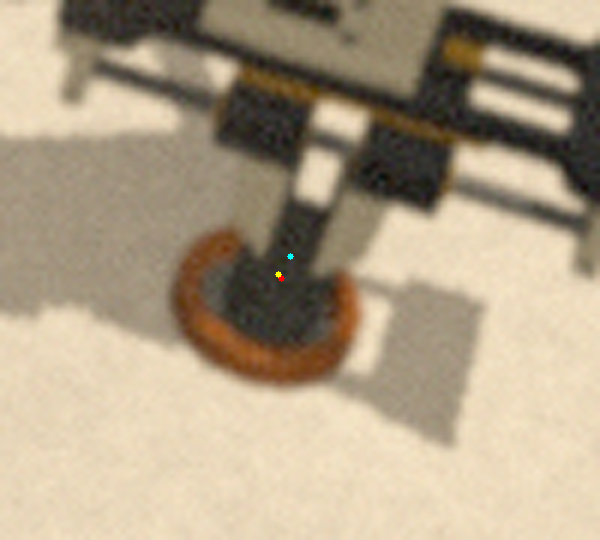

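The medium weight is down on the pocket floor (+7 N). Releasing and rising.

Emit:
{"name": "servo_tool", "arguments": {"targets": "0 0 0 0; 0 0 0 0; 0 0 0 0; 0 0 -10 0; 0 0 -20 0; 0 0 -25 0; 0 0 -15 0", "hand": 0.4}}

```text
time: 20.82
tool_pos: [0.5153, 0.4051, 0.0991]
tool_rot: [3.136, -0.024, 3.141]
contact_force: [0.1, -0.1, 0.1]
opening: 0.0367
```

```bash
python3 look.py c1 .4545 .12 .06
```

```text
t 20.93 P [0.5158 0.4055 0.0996] rot [ 3.135 -0.022  3.141] shift [  60.2 -285.8   39. ] turn -0.001 F [-0.6  0.4 -0.2] op 0.0368
```

View pics/c1w.png

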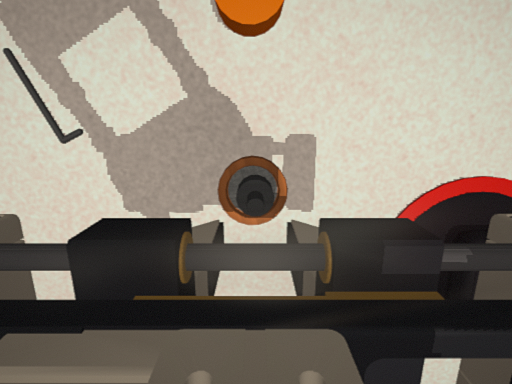

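The medium weight is centred in its case at wrist (253,190). On to the large weight.

Emit:
{"name": "servo_tool", "arguments": {"targets": "2 -10 0 0; 5 -22 0 0; 7 -33 0 0; 7 -33 0 0; 7 -33 0 0; 7 -33 0 0; 7 -33 0 0; 7 -30 4 0; 5 -22 4 0; 3 -12 4 0; 0 -4 4 0; 0 0 0 0"}}

```text
time: 22.42
tool_pos: [0.4471, 0.1259, 0.0737]
tool_rot: [3.141, -0.04, 3.14]
contact_force: [0.6, 0.3, 0.4]
opening: 0.0369
```

```bash
python3 look.py c2 .4545 .12 .021
```

```text
t 22.52 P [0.4474 0.1263 0.0741] rot [ 3.141 -0.039  3.141] shift [-9.1 -6.3 52.8] turn -0.001 F [-0.9 -0.6 -0.3] op 0.0367
```

View pics/c2.png

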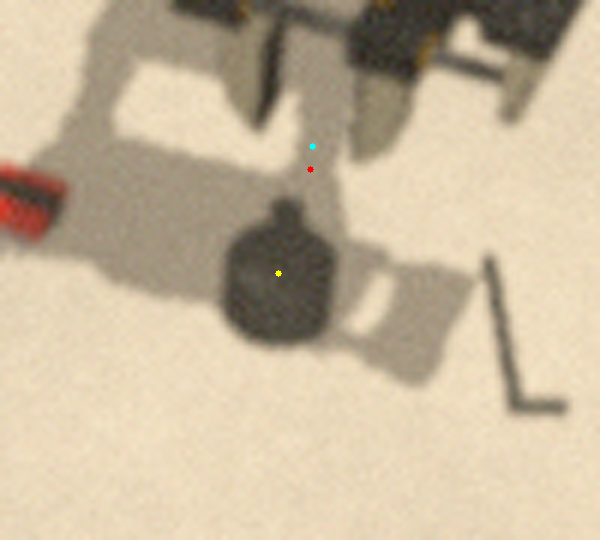

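Emit:
{"name": "servo_tool", "arguments": {"targets": "-8 -6 0 0; 0 0 10 0; 0 0 12 0; 0 0 0 0"}}

```text
time: 23.02
tool_pos: [0.4553, 0.121, 0.05]
tool_rot: [3.141, -0.039, -3.141]
contact_force: [0.4, -0.9, 0.4]
opening: 0.0365
```

```bash
python3 look.py c3 .4545 .12 .021
```

```text
t 23.12 P [0.456  0.121  0.0509] rot [ 3.141 -0.037 -3.141] shift [ 0.4 -1.  29.9] turn 0.001 F [ 0.5 -0.3 -0.4] op 0.0371
```

View pics/c3.png

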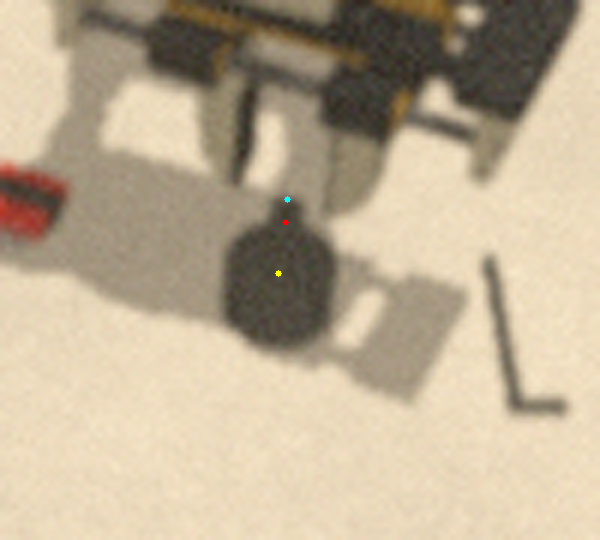

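Emit:
{"name": "servo_tool", "arguments": {"targets": "0 -1 13 0; 0 0 10 0; 0 0 5 0; 0 0 1 0"}}

```text
time: 23.62
tool_pos: [0.4549, 0.12, 0.02]
tool_rot: [3.141, -0.037, -3.141]
contact_force: [-0.2, -0.4, -0.3]
opening: 0.0366
```

```bash
python3 look.py c4 .4545 .12 .021
```

```text
t 23.73 P [0.4551 0.12   0.0203] rot [ 3.141 -0.036 -3.141] shift [ 0.6 -0.  -0.6] turn 0.001 F [ 0.2 -0.8  0.4] op 0.0367
```

View pics/c4.png

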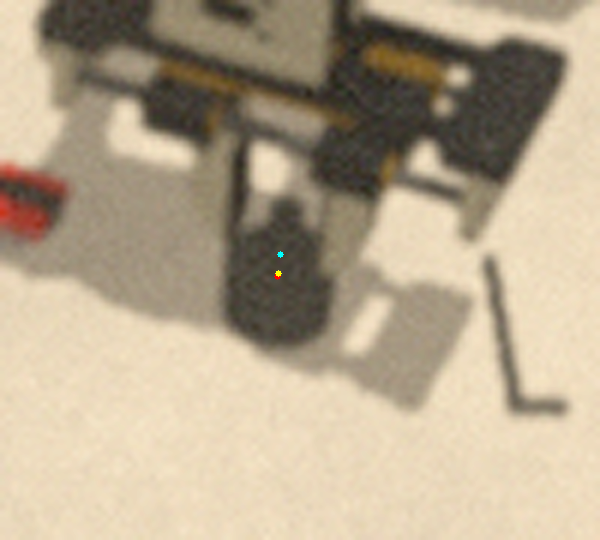

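The jaws straddle the post of weight_large. Closing.

Emit:
{"name": "servo_tool", "arguments": {"targets": "0 0 0 0; 0 0 0 0; 0 0 0 0; 0 0 0 0", "hand": 0}}

```text
time: 24.22
tool_pos: [0.4556, 0.1202, 0.0209]
tool_rot: [3.141, -0.035, -3.141]
contact_force: [-0.7, -0.2, -3.8]
opening: 0.0121
```

```bash
python3 -c "
from d import *
go(.3735,-.328,.1)"
```

```text
t 24.23 P [0.4556 0.1202 0.0209] rot [ 3.141 -0.035 -3.141] shift [  85.1 -448.1  -76.6] turn 0.001 F [-0.7 -0.2 -3.8] op 0.0121
```

Emit:
{"name": "servo_tool", "arguments": {"targets": "0 0 -8 0; 0 0 -20 0; 0 0 -30 0; 1 -6 -15 0; 3 -17 -6 0; 5 -28 0 0; 7 -37 0 0; 7 -37 0 0; 7 -37 0 0; 7 -37 0 0; 7 -37 0 0; 7 -37 0 0; 7 -37 0 0; 7 -37 0 0; 7 -37 0 0; 5 -28 0 0; 3 -17 0 0; 1 -8 0 0; 0 0 0 0"}}

```text
time: 26.6
tool_pos: [0.3609, -0.3353, 0.1005]
tool_rot: [3.135, -0.053, 3.139]
contact_force: [-0.2, 0.8, -4.7]
opening: 0.0123
```

```bash
python3 look.py c5 .3735 -.328 .0269
```

```text
t 26.7 P [ 0.3611 -0.3346  0.1006] rot [ 3.134 -0.053  3.14 ] shift [-16.3   6.1  73. ] turn -0.001 F [ 0.4  0.6 -4.8] op 0.0117
```

View pics/c5.png

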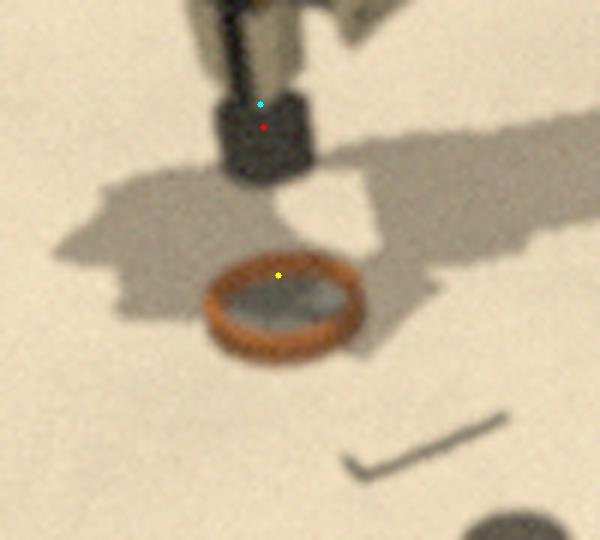

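The tool tilt has reached -0.053 rad. It recovers slowly at rest, so I'll align and let it settle before lowering.

Emit:
{"name": "servo_tool", "arguments": {"targets": "-8 3 0 0; -8 3 10 0; 0 0 10 0; 0 0 10 0; 0 0 0 0; 0 0 0 0; 0 0 0 0; 0 0 0 0; 0 0 0 0; 0 0 0 0; 0 0 0 0; 0 0 0 0; 0 0 0 0; 0 0 0 0; 0 0 0 0; 0 0 0 0; 0 0 0 0; 0 0 0 0"}}

```text
time: 28.95
tool_pos: [0.3773, -0.3261, 0.0679]
tool_rot: [3.134, -0.053, -3.14]
contact_force: [0.3, 0.0, -3.5]
opening: 0.0116
```

```bash
python3 look.py c6 .3735 -.328 .0269; python3 -c "
from d import *
print(telemetry.observe()['qpos'])"
```

```text
t 29.05 P [ 0.3772 -0.3261  0.0679] rot [ 3.134 -0.053 -3.14 ] shift [ 1.6 -2.2 41.1] turn 0.002 F [ 0.5 -0.2 -4.8] op 0.0118
[-0.84329252  0.48231435  1.74151482 -0.04191093  0.95863104 -2.39067999]
```

Emit:
{"name": "servo_tool", "arguments": {"targets": "1 -2 8 0; 0 0 12 0; 0 0 10 0; 0 0 4 0; 0 0 0 0"}}

```text
time: 29.68
tool_pos: [0.3738, -0.3276, 0.0307]
tool_rot: [3.133, -0.054, -3.14]
contact_force: [0.2, -0.5, -4.6]
opening: 0.0118
```

```bash
python3 look.py c7 .3750 -.328 .0269
```

```text
t 29.77 P [ 0.374  -0.3279  0.0312] rot [ 3.134 -0.053 -3.14 ] shift [-1.2 -0.2  4.2] turn 0.001 F [-0.1  0.  -4.8] op 0.0124
```

View pics/c7.png

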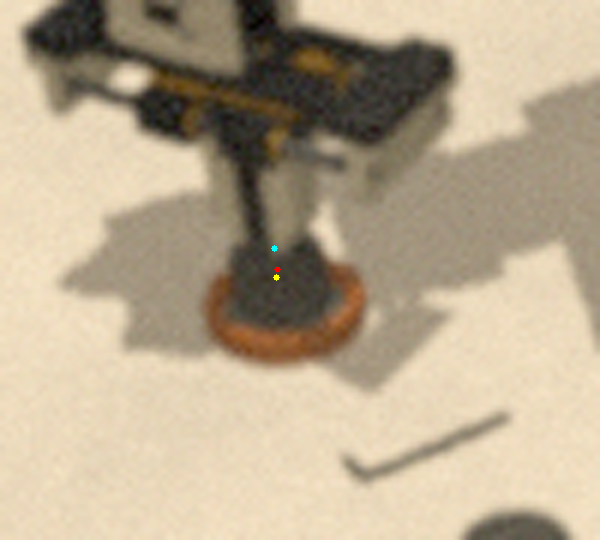

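View pics/c7w.png

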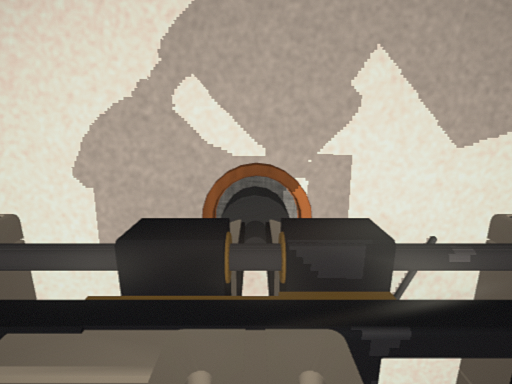

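Centred, and inside the pocket. Last few millimetres.

Emit:
{"name": "servo_tool", "arguments": {"targets": "0 0 2 0; 0 0 2 0; 0 0 2 0; 0 0 1 0"}}

```text
time: 30.28
tool_pos: [0.374, -0.3282, 0.027]
tool_rot: [3.136, -0.052, -3.14]
contact_force: [-2.1, 2.7, 5.4]
opening: 0.0121
```

```bash
python3 look.py c8 .3750 -.328 .0269
```

```text
t 30.38 P [ 0.374  -0.3282  0.0269] rot [ 3.136 -0.052 -3.14 ] shift [-1.   0.2 -0. ] turn 0.002 F [-2.2  3.6  7.1] op 0.0121
```

Emit:
{"name": "servo_tool", "arguments": {"targets": "0 0 0 0; 0 0 0 0; 0 0 0 0; 0 0 -10 0; 0 0 -20 0; 0 0 -25 0; 0 0 -15 0", "hand": 0.4}}

```text
time: 31.25
tool_pos: [0.3783, -0.3294, 0.1009]
tool_rot: [3.137, -0.05, -3.14]
contact_force: [0.4, -1.2, 0.1]
opening: 0.0369
```

```bash
python3 look.py e1 .5108 -.408 .06
```

```text
t 31.35 P [ 0.3789 -0.33    0.1013] rot [ 3.139 -0.049 -3.14 ] shift [-133.6  -78.3   34.6] turn 0.002 F [ 0.5 -0.8 -0.1] op 0.0367
```

View pics/e1w.png

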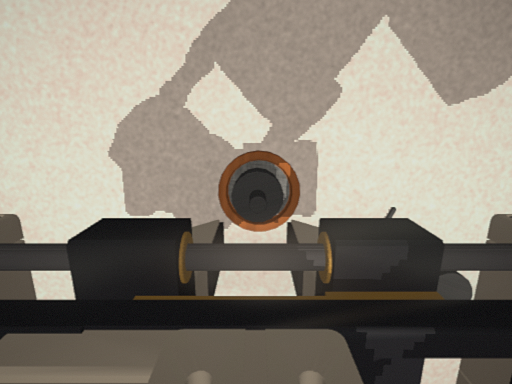

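weight_large is centred in its case. I have time in hand, so I'll try rest rows unloaded to reduce the tilt.

Emit:
{"name": "servo_tool", "arguments": {"targets": "0 0 0 0; 0 0 0 0; 0 0 0 0; 0 0 0 0; 0 0 0 0; 0 0 0 0; 0 0 0 0; 0 0 0 0; 0 0 0 0; 0 0 0 0; 0 0 0 0; 0 0 0 0; 0 0 0 0; 0 0 0 0; 0 0 0 0"}}

```text
time: 33.22
tool_pos: [0.378, -0.3291, 0.0993]
tool_rot: [3.136, -0.051, -3.14]
contact_force: [0.6, -0.7, 0.5]
opening: 0.0363
```

There's no recovery, but 0.05 rad is tolerable. Continuing with gentler steps.

Emit:
{"name": "servo_tool", "arguments": {"targets": "-6 -3 0 0; -10 -6 0 0; -13 -8 0 0; -13 -8 0 0; -13 -8 0 0; -13 -8 0 0; -13 -8 0 0; -13 -8 0 0; -13 -8 0 0; -10 -6 0 0; -6 -4 0 0; -3 -2 0 0; 0 0 0 0"}}

```text
time: 34.85
tool_pos: [0.5148, -0.4116, 0.0899]
tool_rot: [3.137, -0.05, -3.139]
contact_force: [0.3, -0.8, 0.5]
opening: 0.0372
```

```bash
python3 look.py e2 .5108 -.408 .017
```

```text
t 34.95 P [ 0.5145 -0.4114  0.0901] rot [ 3.137 -0.05  -3.139] shift [ 0.1  3.1 73.2] turn 0.002 F [-0.2  0.2  0.8] op 0.0369
```

View pics/e2.png

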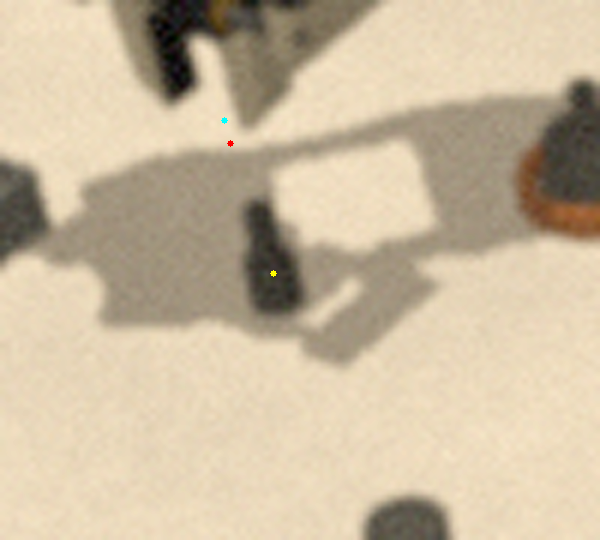

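Emit:
{"name": "servo_tool", "arguments": {"targets": "1 3 8 0; 0 0 15 0; 0 0 15 0; 0 0 5 0; 0 0 0 0"}}

```text
time: 35.58
tool_pos: [0.51, -0.4072, 0.0433]
tool_rot: [3.136, -0.052, -3.139]
contact_force: [0.2, 0.2, 0.5]
opening: 0.0366
```

```bash
python3 look.py e3 .5098 -.408 .017
```

```text
t 35.67 P [ 0.5103 -0.4074  0.044 ] rot [ 3.136 -0.051 -3.139] shift [-0.9 -0.7 27. ] turn 0.002 F [-0.3  0.7  0.3] op 0.0368
```

View pics/e3.png

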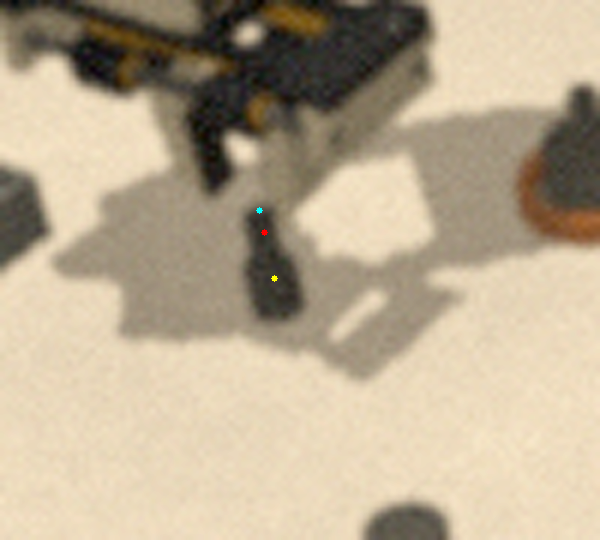

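View pics/e3w.png

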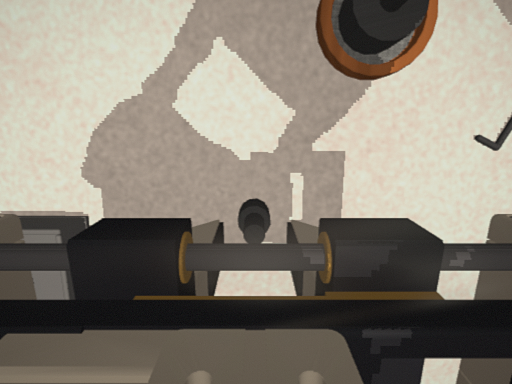

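The small post is centred between the jaws at wrist (255,235). Going down.

Emit:
{"name": "servo_tool", "arguments": {"targets": "0 -1 10 0; 0 0 9 0; 0 0 5 0; 0 0 1 0; 0 0 0 0"}}

```text
time: 36.3
tool_pos: [0.5093, -0.4087, 0.0179]
tool_rot: [3.137, -0.05, -3.139]
contact_force: [0.7, 0.1, -0.3]
opening: 0.0366
```

```bash
python3 look.py e4 .5098 -.408 .017
```

```text
t 36.4 P [ 0.5094 -0.4088  0.0181] rot [ 3.138 -0.05  -3.139] shift [-0.5  0.8  1.1] turn 0.002 F [-0.   0.1  0.3] op 0.0365
```

View pics/e4.png

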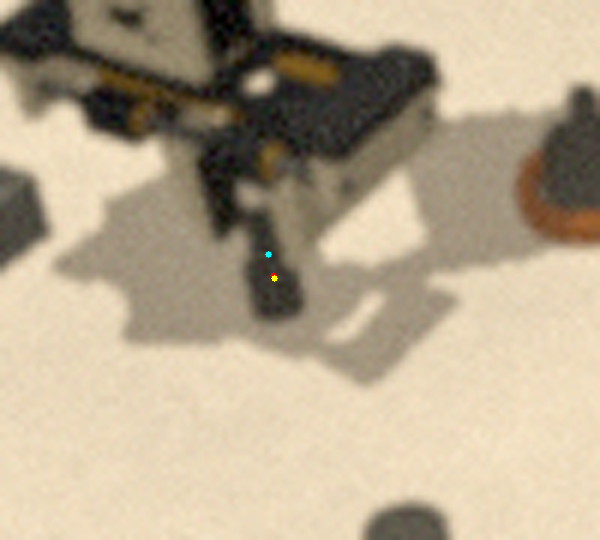

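Emit:
{"name": "servo_tool", "arguments": {"targets": "0 1 0 0; 0 0 0 0; 0 0 0 0; 0 0 0 0", "hand": 0, "squeeze": 30}}

```text
time: 36.9
tool_pos: [0.5096, -0.4079, 0.0187]
tool_rot: [3.138, -0.049, -3.139]
contact_force: [-0.0, -0.5, -0.4]
opening: 0.0124
```

```bash
python3 -c "
from d import *
go(.604,.268,.1)"
```

```text
t 36.9 P [ 0.5096 -0.4079  0.0187] rot [ 3.138 -0.049 -3.139] shift [-91.8 676.  -83.6] turn 0.002 F [-0.  -0.5 -0.4] op 0.0124
```

Emit:
{"name": "servo_tool", "arguments": {"targets": "0 0 -8 0; 0 0 -20 0; 0 0 -30 0; -1 8 -20 0; -2 16 -6 0; -4 26 0 0; -5 34 0 0; -5 36 0 0; -5 36 0 0; -5 36 0 0; -5 36 0 0; -5 36 0 0; -5 36 0 0; -5 34 0 0; -4 26 0 0; -2 16 0 0; -1 8 0 0; 0 0 0 0"}}

```text
time: 39.15
tool_pos: [0.5621, -0.002, 0.1008]
tool_rot: [3.133, -0.059, -3.136]
contact_force: [0.5, -0.7, -1.3]
opening: 0.0122
```

```bash
python3 -c "
from d import *
go(.604,.268,.1)
p=cams.read_camera('scene'); cv2.imwrite('pics/e5.png',p['color'][:,:,::-1])"
```

```text
t 39.15 P [ 0.5621 -0.002   0.1008] rot [ 3.133 -0.059 -3.136] shift [-43.3 269.8   0.6] turn 0.005 F [ 0.5 -0.7 -1.3] op 0.0122
```

View pics/e5.png

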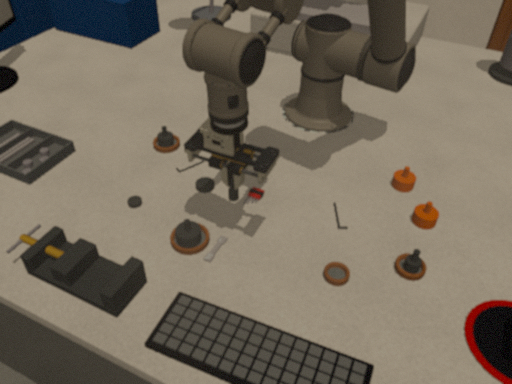

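The scene shows three filled cases at (166,142), (189,236) and (410,265), with the small weight held at (233,187). The last case, at (336,272), is still empty. Carrying on.

Emit:
{"name": "servo_tool", "arguments": {"targets": "-1 8 0 0.005; -3 16 0 0; -4 24 0 0; -5 28 0 0; -5 28 0 0; -5 28 0 0; -5 28 0 0; -5 28 0 0; -5 26 0 0; -4 20 0 0; -3 14 0 0; -1 8 0 0; 0 0 0 0"}}

```text
time: 40.83
tool_pos: [0.6106, 0.267, 0.0995]
tool_rot: [3.132, -0.059, 3.136]
contact_force: [-0.1, -0.0, -1.8]
opening: 0.0126
```

```bash
python3 look.py e6 .604 .268 .0247
```

```text
t 40.92 P [0.6106 0.2662 0.0996] rot [ 3.132 -0.059  3.136] shift [ 2.2  1.  75.1] turn -0.006 F [-0.4 -0.7 -1.7] op 0.0124
```

View pics/e6.png

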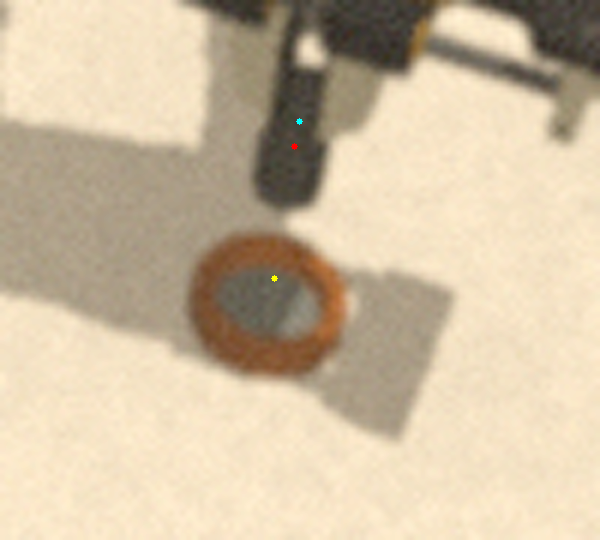

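Emit:
{"name": "servo_tool", "arguments": {"targets": "1 1 10 0; 1 0 18 0; 0 0 18 0; 0 0 12 0; 0 0 4 0; 0 0 0 0"}}

```text
time: 41.68
tool_pos: [0.6046, 0.2647, 0.0346]
tool_rot: [3.133, -0.06, 3.132]
contact_force: [0.2, -0.1, -1.1]
opening: 0.0124
```

```bash
python3 look.py e7 .603 .268 .0247
```

```text
t 41.77 P [0.6049 0.2649 0.0352] rot [ 3.133 -0.059  3.132] shift [ 1.4  3.  10.6] turn -0.01 F [ 0.7  0.1 -0.7] op 0.0125
```

View pics/e7.png

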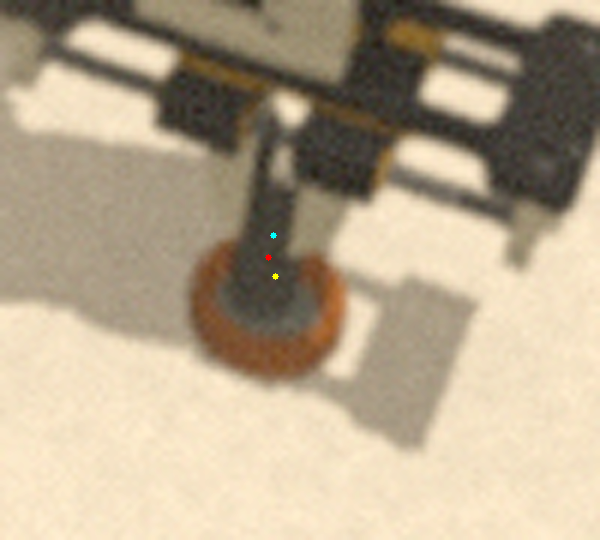

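Emit:
{"name": "servo_tool", "arguments": {"targets": "1 3 3 0; 0 0 3 0; 0 0 3 0; 0 0 1 0"}}

```text
time: 42.28
tool_pos: [0.604, 0.2687, 0.026]
tool_rot: [3.132, -0.057, 3.132]
contact_force: [0.1, 0.2, -1.0]
opening: 0.012
```

```bash
python3 look.py e8 .603 .268 .0247
```

```text
t 42.38 P [0.6041 0.2687 0.026 ] rot [ 3.132 -0.057  3.132] shift [ 1.  -0.7  1.4] turn -0.01 F [ 0.  -0.3 -0.9] op 0.0124
```

View pics/e8.png

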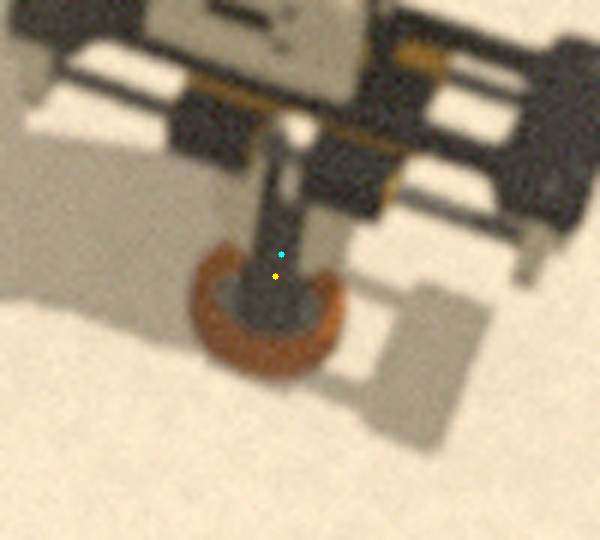

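Emit:
{"name": "servo_tool", "arguments": {"targets": "0 0 1.5 0; 0 0 1.5 0"}}

```text
time: 42.62
tool_pos: [0.6046, 0.2689, 0.0247]
tool_rot: [3.131, -0.055, 3.132]
contact_force: [-3.5, -1.0, 11.9]
opening: 0.0122
```

```bash
python3 -c "
from d import *
cams.read_camera('wrist')
go(.603,.268,.0247)"
```

```text
t 42.67 P [0.6046 0.2689 0.0248] rot [ 3.131 -0.055  3.132] shift [ 1.6 -0.9  0.1] turn -0.01 F [-2.4 -0.8  7.3] op 0.0123
```

Touchdown, at the expected height. Releasing and rising.

Emit:
{"name": "servo_tool", "arguments": {"targets": "0 0 0 0; 0 0 0 0; 0 0 0 0; 0 0 -8 0; 0 0 -15 0; 0 0 -20 0; 0 0 -25 0; 0 0 -25 0; 0 0 -10 0", "hand": 0.4}}

```text
time: 43.8
tool_pos: [0.6113, 0.2678, 0.1352]
tool_rot: [3.13, -0.052, 3.132]
contact_force: [-0.4, -0.1, -0.7]
opening: 0.037
```

Emit:
{"name": "servo_tool", "arguments": {"targets": "15 0 -10 0; 25 0 -10 0; 30 0 -10 0; 30 0 0 0; 30 0 0 0; 20 0 0 0; 10 0 0 0; 0 0 0 0"}}

```text
time: 44.8
tool_pos: [0.4403, 0.2681, 0.1745]
tool_rot: [3.132, -0.057, 3.133]
contact_force: [1.0, -0.1, -0.1]
opening: 0.0367
```

```bash
python3 - <<'E'
from fit import *; from g import G
C=dict(weight_small=(.6046,.2681),weight_medium=(.5126,.4039),weight_large=(.374,-.3278),weight_extra=(.6603,-.0661))
for n in ["top","scene"]:
    p=cams.read_camera(n); cv2.imwrite('pics/f_%s.png'%n,p['color'][:,:,::-1])
    for k in C:
        x,c,_=fit(p,k,*C[k],z=.006); print(n,k,np.round(x,4),round(c,2),"off mm",np.round((x-C[k])*1000,1))
    for k in ["block_wide","block_narrow"]:
        x,c,_=fit(p,k,*G[k]); print(n,k,np.round(x,4),round(c,2))
s=telemetry.observe(); print(s["time"],s["tool_pos"],s["contact_force"])
E
```

```text
top weight_small [0.6045 0.2664] 15.32 off mm [-0.1 -1.7]
top weight_medium [0.509  0.4458] 3.63 off mm [-3.6 41.9]
top weight_large [ 0.3739 -0.3287] 1.1 off mm [-0.1 -0.9]
top weight_extra [ 0.6606 -0.0664] 0.8 off mm [ 0.3 -0.3]
top block_wide [ 0.4801 -0.1329] 0.15
top block_narrow [ 0.6157 -0.2554] 0.07
scene weight_small [0.6181 0.2704] 0.9 off mm [13.5  2.3]
scene weight_medium [0.5282 0.4051] 0.73 off mm [15.6  1.2]
scene weight_large [ 0.3854 -0.3179] 0.37 off mm [11.4  9.9]
scene weight_extra [ 0.6722 -0.0601] 0.35 off mm [11.9  6. ]
scene block_wide [ 0.4797 -0.1339] 0.29
scene block_narrow [ 0.6149 -0.2541] 0.17
44.9 [0.44131454 0.26809668 0.17436319] [-0.23354612 -0.20232556 -0.06665496]
```

View pics/f_top.png

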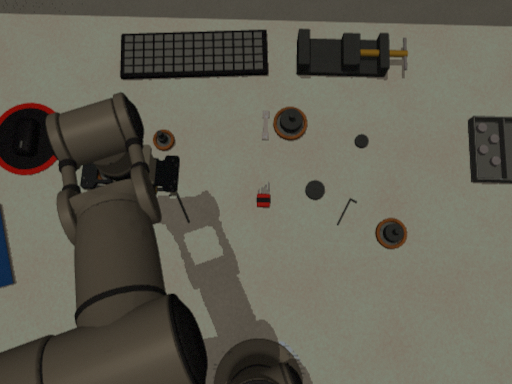

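View pics/f_scene.png

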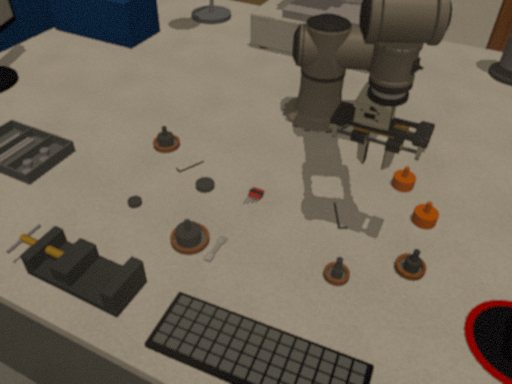

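In the scene fits the rings and pocket floors contaminate the dark mask, so those offsets aren't usable. The arm also hides the medium case from the top camera. I'll move it aside and look more closely.

Emit:
{"name": "servo_tool", "arguments": {"targets": "0 -15 0 0; 0 -30 0 0; 0 -30 0 0; 0 -30 0 0; 0 -30 0 0; 0 -30 0 0; 0 -30 0 0; 0 -20 0 0; 0 -10 0 0; 0 0 0 0"}}

```text
time: 46.15
tool_pos: [0.4412, 0.0273, 0.17]
tool_rot: [3.134, -0.058, 3.126]
contact_force: [-0.5, -0.0, 0.2]
opening: 0.0367
```

```bash
python3 - <<'E'
from fit import *
C=dict(weight_small=(.6046,.2681),weight_medium=(.5126,.4039),weight_large=(.374,-.3278),weight_extra=(.6603,-.0661))
out=[]
for n in ["top","scene"]:
    p=cams.read_camera(n); row=[]
    g=p['color'].astype(float).mean(2)
    for k,(x,y) in C.items():
        u,v=proj(p,[x,y,.02]); x0,y0=int(u)-25,int(v)-25
        c=cv2.convertScaleAbs(cv2.resize(p['color'][y0:y0+50,x0:x0+50,::-1],(200,200),interpolation=cv2.INTER_CUBIC),alpha=2.)
        for cc in MOD[k]:
            P=np.vstack(cc)/1000+[x,y,.006]; q=(p["R"]@P.T).T+p["t"]; q=(p["K"]@q.T).T; q=q[:,:2]/q[:,2:]
            h=cv2.convexHull(((q-[x0,y0]+.5)*4).astype(np.float32)).astype(int)
            cv2.polylines(c,[h],True,(0,255,0),1)
        row.append(c)
    out.append(np.hstack(row))
cv2.imwrite("pics/final.png",np.vstack(out))
s=telemetry.observe(); print(s["time"],s["tool_pos"])
E
```

```text
46.25 [0.44118435 0.02823891 0.17000626]
```

View pics/final.png

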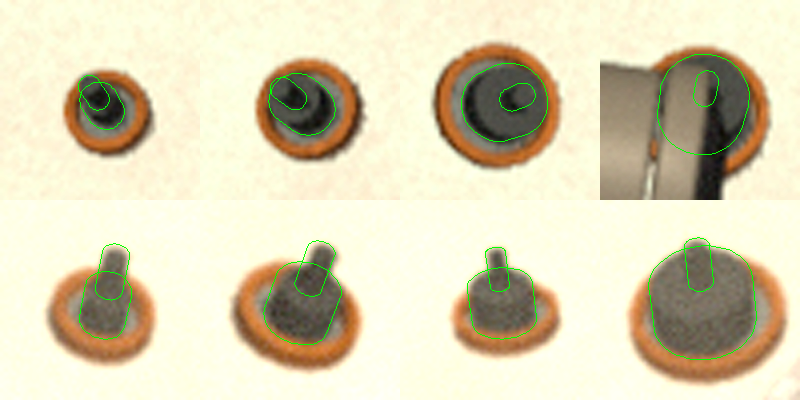

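Green outlines are the models centred in each case. All four weights stand upright inside their rings, within about 1-2 px (roughly 2-4 mm) of the outlines. Extra is half hidden by the arm in this top view, but the earlier clear view had it within 0.3 mm. Handing in.

```bash
python3 -c "
from cell import robot, telemetry
print(robot.hand_in()); print(telemetry.observe()['time'])"
```

```text
the job is handed in; nothing more can be done
None
the job is handed in; nothing more can be done
```

All four weights are in their own cases (extra, medium, large, small, in that order), and I handed the job in at about 46 s. No verdict was reported. Each weight was lowered until the wrist force showed it had touched down, then released.

**Last checks:**
- **Weights:** both cameras show them upright inside their own rings. The fits or overlays put them within about 4 mm of centre, against the 12 mm limit.
- **Plain discs:** the fits put both within about 1 mm of where they started.
- **Orange look-alikes:** I never gripped them, and they look unmoved in the pictures.
- **Gripper:** open and clear of everything.

**What failed or disagreed:**
- **First grasp:** the jaws closed just above the post without moving anything. The fingertips sit about 26 mm further back than the tool description says, so I re-measured with the camera and gripped lower from then on.
- **Tool tilt:** it drifted to about 0.06 rad. A pause at rest did not reduce it, though the weights looked upright after release.
- **Final silhouette fits:** in the scene view they gave offsets of 12–17 mm, because the dark rings and pocket floors spoiled the mask. I discounted them after checking the overlays. In that last top view the arm partly hid weight_extra, but an earlier clear view had it within 0.3 mm of its case centre.

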